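Clear the chip trap and put it back on extraction

TASK

The chip trap of the dust extraction has caught offcuts: take every offcut out of it and put it in the plywood crate, then fold the trap's cover shut and screw its three captive bolts clockwise fully home. Only when the cover is bolted down, draw the slide gate in the outlet duct fully out to its end stop so that the trap is back on suction. Leave the other things on the bench where they are.

Things in the scene. Friction and masses are not known exactly. Their poses are not given: they have to be found in the camera images.
- trap: grey steel box, open top, 290 x 200 x 80 mm (x, y, z), walls and floor 5 mm, fixed; origin under its centre. Offcuts lie on its floor. Cover hinged along its +y side; bolt lugs stand 34 mm out of its -y side. Inlet duct (63 mm) on +x; outlet duct on +y at x = 30 mm with the slide gate (housing 100 x 30 x 100 mm high, centred at x = 30, y = 190 mm), bending to +x at y = 285 mm.
- cover (a joint): angle of the trap's cover: 0 = shut, starts wide open at 1.65 to 1.85 rad (leaning back past its hinge), limit 1.9. Stiff hinge (1 N m): it stays where it is left and takes a push of about 6 N near the free edge. No handle: push on its outer (top) face.
- cover_hinge (a point): middle of the hinge line, 83 mm above the bench; the frame turns with the cover: x along the hinge, -y towards the free edge, z out of the outer (top) face. The cover is a plate 292 (x) x 245 (y) mm, z = 0 to 6 mm, with a clear pane in its middle. The bolts stand on it at x = -110, 0 and 110, y = -224, z = 6 to 50 mm.
- bolt1 (a joint): the -x (nearest the robot) captive bolt on the cover: 0 = as loose as it goes, 2.8 rad = screwed fully home (end stop); clockwise seen from above raises the value, starts at 0 to 0.7. Light to turn (0.06 N m), stays where left, does not sink.
- bolt1_grip (a point): middle of the black bar handle of the -x (nearest the robot) bolt, on the bolt's axis. The bar is 56 mm long (along this frame's x), 16 mm thick (y), 28 mm high (z; spans 16 to 44 mm over the cover); this point is 32 mm over the cover's outer face. z points out of that face along the axis.
- bolt2 (a joint): the middle captive bolt on the cover: 0 = as loose as it goes, 2.8 rad = screwed fully home (end stop); clockwise seen from above raises the value, starts at 0 to 0.7. Light to turn (0.06 N m), stays where left, does not sink.
- bolt2_grip (a point): middle of the black bar handle of the middle bolt, on the bolt's axis. The bar is 56 mm long (along this frame's x), 16 mm thick (y), 28 mm high (z; spans 16 to 44 mm over the cover); this point is 32 mm over the cover's outer face. z points out of that face along the axis.
- bolt3 (a joint): the +x (farthest) captive bolt on the cover: 0 = as loose as it goes, 2.8 rad = screwed fully home (end stop); clockwise seen from above raises the value, starts at 0 to 0.7. Light to turn (0.06 N m), stays where left, does not sink.
- bolt3_grip (a point): middle of the black bar handle of the +x (farthest) bolt, on the bolt's axis. The bar is 56 mm long (along this frame's x), 16 mm thick (y), 28 mm high (z; spans 16 to 44 mm over the cover); this point is 32 mm over the cover's outer face. z points out of that face along the axis.
- gate (a joint): slide gate in the outlet duct: 0 = pushed in (duct shut), 0.072 m = drawn fully out to its end stop (duct open); drawn out along the trap's -x (towards the robot). Starts at 0 to 6 mm; slides with about 4 N of friction and stays where left.
- gate_grip (a point): the gate's pull: an upright dark steel plate 8 mm thick (x), 56 mm wide (y); point at its middle, 85 mm above the bench, axes as the trap's. Top 20 mm above the point; a bar joins it to the blade more than 30 mm below the point. Shut, 56 mm from pull to gate housing (100 mm high); the 80 mm high blade fills the last 15 mm.
- crate: low open plywood crate for offcuts, 250 (x) x 200 (y) x 75 mm high, walls and floor 8 mm, fixed; origin at the centre of its underside.
- offcut1: pine offcut, a plain bar 68 x 28 x 22 mm high. Origin at the centre of the underside, long side along its x, z up as it lies at the start. 30 g, hard enough to grip firmly; some runs lack it.
- offcut2: rebated offcut of darker wood, L-shaped in section: 66 x 30 mm, 14 mm high, with a rib 16 mm wide along its -y side that brings it to 24 mm high. Origin at the centre of the underside, long side along its x, z up as it lies at the start. 30 g, hard enough to grip firmly; some runs lack it.
- offcut3: plywood offcut, 62 x 34 x 18 mm high. Origin at the centre of the underside, long side along its x, z up as it lies at the start. 30 g, hard enough to grip firmly; some runs lack it.
- offcut4: pine offcut of square section, 68 x 24 x 24 mm. Origin at the centre of the underside, long side along its x, z up as it lies at the start. 30 g, hard enough to grip firmly; some runs lack it.
- board: bystander: pine board 90 x 180 x 18 mm lying to the left; origin under its centre.
- brush: bystander: flat brush 165 mm long lying on the board.
- cup: bystander: clear plastic cup, 80 mm across, 95 mm high.
- mallet: bystander: wooden mallet 280 mm long, lying at the back.
- glue: bystander: white glue bottle, 60 mm across, 170 mm high.
- square: bystander: try square, wooden stock 110 mm, steel blade 160 mm, lying flat.
- sandblock: bystander: cork sanding block 110 x 65 x 32 mm.
- plane: bystander: bench plane 240 mm long, 105 mm high.
There are look-alikes about, which are no part of the job. What is shaped like the offcut4 but blue or green is not meant.

How it is judged:
By the outcome, as a careful person would: the job done as asked, in the order asked, and still so for the second after the job is handed in, with the robot touching nothing.
Of offcut1, offcut2, offcut3, offcut4 only 2 to 4 are there at a start; the rules pass over those that are not, and their reading is None.
At some moment in a run one of offcut1, offcut2, offcut3, offcut4 may be knocked a few centimetres aside while the robot is not near it.
Once in a run the grip may slacken for a moment while it holds something.
It also fails if it takes over 210 s, if anything falls off the work surface, if the arm or the gripper's body presses on something with over 40 N, if the wrist force passes 120 N, or if a joint passes its speed limit or range.

ROBOT

A 7-joint arm with a two-finger parallel gripper is mounted at the origin on the work surface. World frame = base frame: x ahead of the robot, y to its left, z up, the work surface at z = 0. Lengths are in m, angles in rad, forces in N, time in s.
With the tool pointing down it reaches from about 0.425 to 0.875 m from the base axis. Payload 4.7 kg.
Tool frame: the origin (TCP) lies at the very end of the fingers, on their centre line; the grasp point (between the pads) lies 19 mm behind it (arm.grip_point_offset is the distance from the TCP to the grasp point, in m); x points along the fingers, z is the direction in which the jaws open and shut, and the axes are right-handed (so a half turn about x gives the same grasp; the last joint's range is limited). The gripper opens to 85 mm and grips with 20 to 120 N. Pads are 22 mm wide; open, the fingers measure 114 mm over their backs; the gripper's body (76 mm by 85 mm) begins 54 mm behind the grasp point. The pads swing forward as they close: fully open they stand 13 mm farther back than shut.
Start: joints at [1.144, 0.321, -0.07, 1.45, 0.023, 1.371, -0.057], TCP at [0.277, -0.588, 0.231] pointing down, gripper open.
Joint ranges: [-2.86, 2.86], [-0.3, 2.09], [-1.38, 1.24], [0.06, 2.45], [-1.56, 4.7], [0.09, 2.05], [-2.69, 2.69]. Speed limits (rad/s): [2.57, 2.57, 3.14, 3.14, 3.14, 3.14, 3.14].

INTERFACE

Orientations are given as [roll, pitch, yaw] about the fixed x, y, z axes, in that order (R = Rz(yaw) Ry(pitch) Rx(roll)).
In Python, from station import arm gives the robot as it stands.
- The arm moves only by the tool arm_command, never from a script. Its argument "moves" is a list of rows, each an object with "gripper": the finger opening in mm, from 0 to 85.4; "linear": the shift along the world's x, y, z in mm, a list of three; "turn": the turn about the world's z in rad. In form: [{"gripper": gripper, "linear": [tx, ty, tz], "turn": turn}, ...]. A call has exactly 8 rows; each row shifts and turns the commanded pose from where the row before left it; what a row does not reach is not made up. A row lasts 1/12 s, in which the tool goes at most 41.7 mm and 7.16 degrees, less where a joint would pass 70% of its speed; a pose out of reach is approached as far as the arm can. A call is refused whole if a number of a shift passes 41.7 or a number of a turn 0.125, either way. A call with a gripper value outside its range is refused whole. The fingers move at their own pace and stop on an object; "squeeze" is the grip in N (left out, the last holds). Time passes only in rows, so rows that do not move let the fingers close, or fill a call up. It gives the time, the measured TCP pose, the force and the opening at its end, in the units of the state.
- arm.sense(): the state, without advancing time (a new reading comes with each control period).
- arm.camera(name): name is "scene" or "top" or "wrist"; returns a dict with "frame" (420x560x3 uint8, blue, green, red), "camera_matrix" (3x3 intrinsics, pixels), "eye" and "attitude" of the camera in the world; the wrist camera has in their place "hand_eye" (4x4, takes a point from camera to tool coordinates, whose origin is the TCP and whose axes are the tool frame's). Camera axes: x right, y up, looking along -z (the intrinsics and any distortion apply to the point x, -y, -z); pixel columns grow to the right and rows downward; lengths in m; the calibration is good to about 2 mm. A picture is of the moment at which its call begins: read the wrist's pose just before it. There is no depth.
- arm.finish_job(): hands the job in, once; it reports no verdict.
The state is a dict: "time": time; "q": joint angles; "qvel": joint speeds; "joint_torque": joint torques, N m; "tcp_pos": TCP position; "tcp_rot": TCP orientation; "force": force on the tool from outside, world axes, zero at the start; "moment": the same for the moment, N m; "finger_gap": finger opening in m.
Only numpy, scipy, OpenCV 4.12 (cv2) and the standard library are available. Lean on these libraries where they do the work, as an engineer would, in place of code of your own. Each camera call takes 0.05 s, during which the arm holds its last target.

## Working session

There is one attempt and no reset: what is moved stays moved. The work goes in short steps, Python scripts to look and compute and a tool call to move; the robot and the scene stay as the last step left them, time stands still between calls to the robot, and variables do not carry over. Pictures are saved under pics/ and viewed, and the job is handed in when it is done.

Besides the shell and the picture viewer there is one more tool, called by a JSON object that holds its "fn" and its "kwargs". arm_command: Moves the arm, as the interface text tells. Its arguments: {"type":"object","properties":{"moves":{"type":"array"},"squeeze":{"type":"number"}},"required":["moves"]}

```bash
ls; mkdir -p pics; python3 - <<'E'
from station import arm
import cv2
print(arm.sense())
for n in("scene","top","wrist"):
    c=arm.camera(n); cv2.imwrite(f"pics/{n}0.png",c["frame"])
    print(n,{k:v for k,v in c.items() if k!="frame"})
E
```

```text
pics
{'time': 0.0, 'q': array([ 1.14409094,  0.32184436, -0.07005561,  1.45172099,  0.02259025,
        1.37081759, -0.05691355]), 'qvel': array([ 0.00021556,  0.00214246, -0.00076198,  0.00010243, -0.00115092,
        0.00018462,  0.00074504]), 'joint_torque': array([-7.98492511e-05, -4.93581176e+01, -3.82339424e-01, -3.14326215e+01,
        1.30730012e-02,  1.13756151e-02,  2.26022294e-06]), 'tcp_pos': array([ 0.27703351, -0.58738039,  0.23018634]), 'tcp_rot': array([-3.09092488,  1.56879246,  2.06225794]), 'force': array([0.44114448, 0.32506842, 0.25768307]), 'moment': array([ 0.0168876 , -0.01481809,  0.04499948]), 'finger_gap': 0.08540130628392148}
scene {'camera_matrix': array([[457.75746744,   0.        , 274.76706435],
       [  0.        , 457.75746744, 205.86563543],
       [  0.        ,   0.        ,   1.        ]]), 'eye': array([1.15335209, 0.611165  , 1.16215724]), 'attitude': array([0.64321116, 0.00729092, 2.22757283])}
top {'camera_matrix': array([[416.53553715,   0.        , 283.81253889],
       [  0.        , 416.53553715, 208.87329982],
       [  0.        ,   0.        ,   1.        ]]), 'eye': array([0.31538566, 0.10620899, 1.18732759]), 'attitude': array([ 0.17000782, -0.02188738, -1.54735435])}
wrist {'camera_matrix': array([[366.97770848,   0.        , 280.72839593],
       [  0.        , 366.97770848, 210.52267802],
       [  0.        ,   0.        ,   1.        ]]), 'hand_eye': array([[ 1.15908175e-03,  2.77626563e-01, -9.60688372e-01,
        -1.42412073e-01],
       [ 2.97371820e-04,  9.60688879e-01,  2.77627068e-01,
         6.99911876e-02],
       [ 9.99999284e-01, -6.07474118e-04,  1.03095863e-03,
         5.67479048e-04],
       [ 0.00000000e+00,  0.00000000e+00,  0.00000000e+00,
         1.00000000e+00]])}
```

View pics/scene0.png

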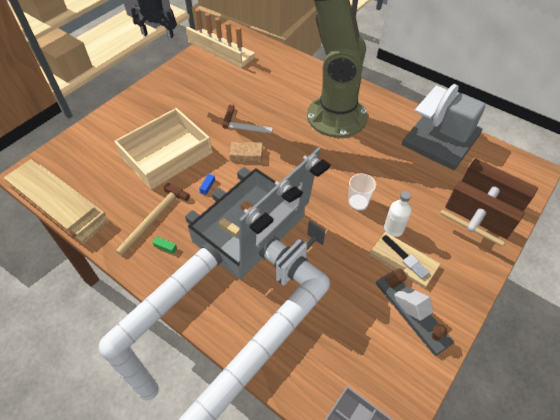

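View pics/top0.png

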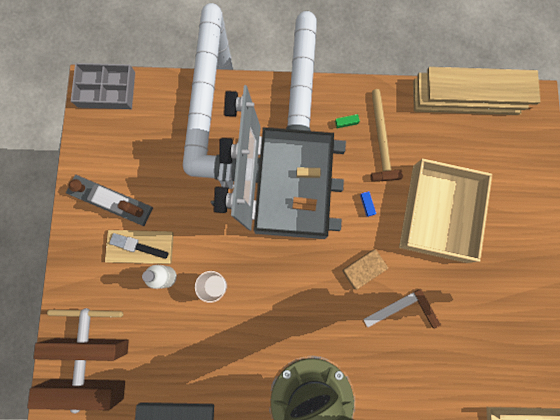

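View pics/wrist0.png

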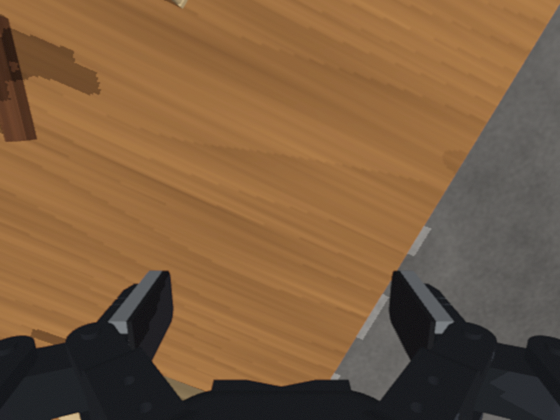

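The top view shows the trap at about (296,182), with two visible offcuts at (308,172) and (303,204). The cover leans back at about (245,160), the crate is at (447,210), and the look-alikes are blue (368,204) and green (347,121). Next I'll build helpers and zoom in.

```bash
cat > h.py <<'E'
import numpy as np, cv2
from scipy.spatial.transform import Rotation as R
from scipy.optimize import least_squares
from station import arm
def pose(name,c,s):
    if name=="wrist":
        T=np.eye(4);T[:3,:3]=R.from_euler("xyz",s["tcp_rot"]).as_matrix();T[:3,3]=s["tcp_pos"]
        W=T@c["hand_eye"]; return W[:3,:3],W[:3,3]
    return R.from_euler("xyz",c["attitude"]).as_matrix(),np.array(c["eye"])
def snap(name,tag):
    s=arm.sense(); c=arm.camera(name); cv2.imwrite(f"pics/{tag}.png",c["frame"])
    M,e=pose(name,c,s); np.savez(f"pics/{tag}.npz",K=c["camera_matrix"],M=M,e=e)
    return s
def load(tag):
    d=np.load(f"pics/{tag}.npz"); return d["K"],d["M"],d["e"]
def ray(tag,u,v):
    K,M,e=load(tag); p=np.linalg.solve(K,[u,v,1]); return e,M@np.array([p[0],-p[1],-p[2]])
def at(tag,u,v,z):
    e,d=ray(tag,u,v); return e+d*(z-e[2])/d[2]
def proj(tag,P):
    K,M,e=load(tag); p=(np.atleast_2d(P)-e)@M; q=np.c_[p[:,0],-p[:,1],-p[:,2]]@K.T; return q[:,:2]/q[:,2:]
def crop(tag,x0,y0,x1,y1,f,out):
    im=cv2.imread(f"pics/{tag}.png"); cv2.imwrite(f"pics/{out}.png",cv2.resize(im[y0:y1,x0:x1],None,fx=f,fy=f,interpolation=cv2.INTER_CUBIC))
def st():
    s=arm.sense(); print("t",round(s["time"],2),"tcp",s["tcp_pos"].round(4),"rot",s["tcp_rot"].round(3),"F",s["force"].round(1),"gap",round(s["finger_gap"],4),"q",s["q"].round(2))
E
python3 - <<'E'
from h import *
for n in("scene","top"): snap(n,n+"1")
crop("top1",190,70,390,250,4,"top1c")
crop("scene1",170,130,350,290,4,"scene1c")
E
```

```text
(no output)
```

View pics/top1c.png

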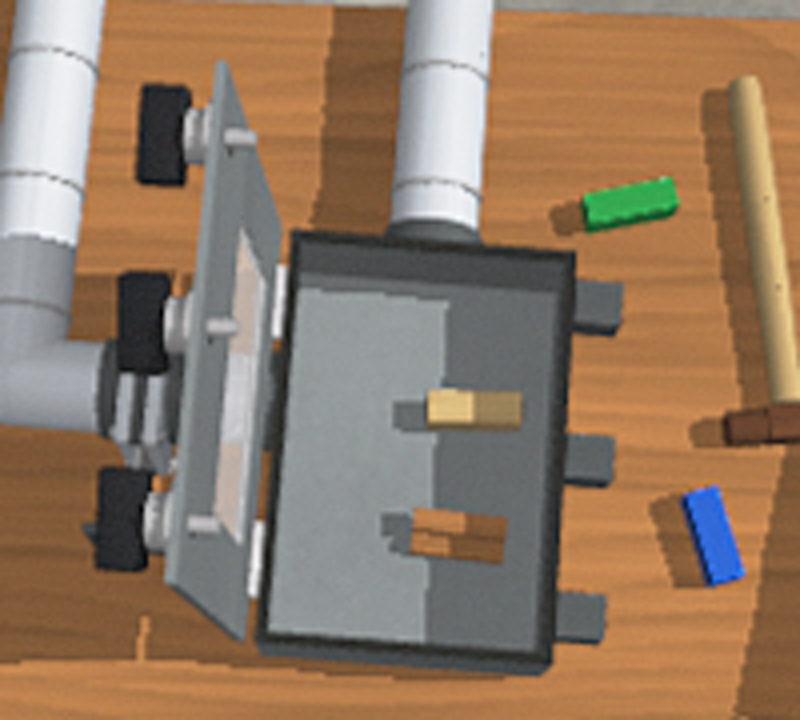

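View pics/scene1c.png

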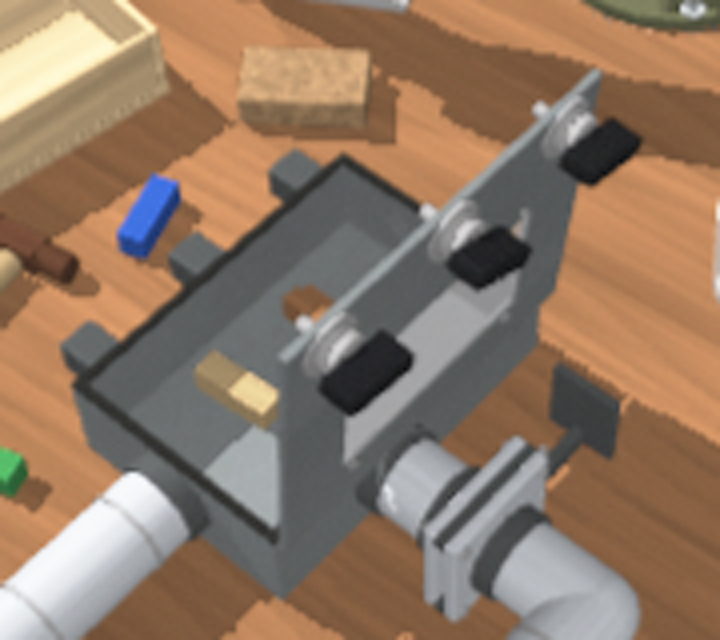

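```bash
cat >> h.py <<'E'
def cp(u,v,x0=190,y0=70,f=4): return (u+.5)/f-.5+x0,(v+.5)/f-.5+y0
def fit(tag,loc,pix,z=None):
    loc=np.array(loc,float);pix=np.array(pix,float)
    def w(p):
        c,s=np.cos(p[2]),np.sin(p[2]); return np.c_[p[0]+c*loc[:,0]-s*loc[:,1],p[1]+s*loc[:,0]+c*loc[:,1],loc[:,2]]
    r=least_squares(lambda p:(proj(tag,w(p))-pix).ravel(),[.6,0,0]); return r.x,np.abs(r.fun).max()
def t2w(p,l):
    c,s=np.cos(p[2]),np.sin(p[2]); return np.array([p[0]+c*l[0]-s*l[1],p[1]+s*l[0]+c*l[1],l[2]])
E
python3 - <<'E'
from h import *
px=[cp(*a) for a in [(292,231),(576,252),(552,664),(259,640)]]
print(fit("top1",[(.145,.1,.08),(.145,-.1,.08),(-.145,-.1,.08),(-.145,.1,.08)],px))
for n,c in dict(o4=(475,408),o2=(460,536),blue=(712,535)).items(): print(n,at("top1",*cp(*c),.02))
for c in [(428,390),(521,392),(521,430),(428,426),(412,508),(508,517),(502,563),(412,556)]: print(at("top1",*cp(*c),.029).round(4))
crop("top1",390,140,510,280,4,"crate1")
E
```

```text
(array([ 0.58635945,  0.05862781, -0.04937234]), np.float64(0.7402354070571278))
o4 [0.62757949 0.01688862 0.02      ]
o2 [0.53317302 0.02633593 0.02      ]
blue [ 0.53886492 -0.15422651  0.02      ]
[0.6375 0.0516 0.029 ]
[ 0.638  -0.0154  0.029 ]
[ 0.6099 -0.0156  0.029 ]
[0.6109 0.0511 0.029 ]
[0.5508 0.0613 0.029 ]
[ 0.5461 -0.0069  0.029 ]
[ 0.5129 -0.003   0.029 ]
[0.5162 0.0607 0.029 ]
```

View pics/crate1.png

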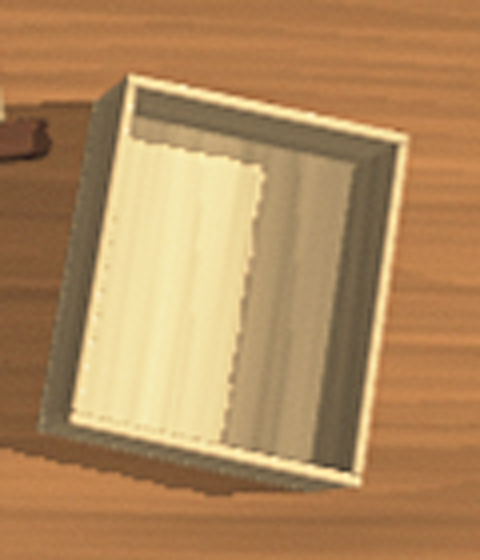

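```bash
python3 - <<'E'
from h import *
px=[cp(a,b,390,140) for a,b in [(128,75),(407,135),(359,486),(71,423)]]
print(fit("top1",[(.125,.1,.075),(.125,-.1,.075),(-.125,-.1,.075),(-.125,.1,.075)],px))
s=arm.sense();print(R.from_euler("xyz",s["tcp_rot"]).as_matrix().round(3))
E
```

```text
(array([ 0.51970817, -0.36808263, -0.19060592]), np.float64(0.6613485619703283))
[[-0.     0.904  0.427]
 [ 0.001  0.427 -0.904]
 [-1.    -0.    -0.001]]
```

{"fn": "arm_command", "kwargs": {"moves": [{"gripper": 85, "linear": [19, 33, 0], "turn": 0.063}, {"gripper": 85, "linear": [19, 33, 0], "turn": 0.063}, {"gripper": 85, "linear": [19, 33, 0], "turn": 0.063}, {"gripper": 85, "linear": [19, 33, 0], "turn": 0.063}, {"gripper": 85, "linear": [19, 33, 0], "turn": 0.063}, {"gripper": 85, "linear": [19, 33, 0], "turn": 0.063}, {"gripper": 85, "linear": [19, 33, 0], "turn": 0.063}, {"gripper": 85, "linear": [19, 33, 0], "turn": 0.063}], "squeeze": 50}}

```text
time: 0.92
tcp_pos: [0.4298, -0.3222, 0.2315]
tcp_rot: [-0.688, 1.57, -1.311]
force: [0.6, -0.3, -0.5]
finger_gap: 0.085
```

{"fn": "arm_command", "kwargs": {"moves": [{"gripper": 85, "linear": [19, 33, 0], "turn": 0.063}, {"gripper": 85, "linear": [19, 33, 0], "turn": 0.063}, {"gripper": 85, "linear": [19, 33, 0], "turn": 0.063}, {"gripper": 85, "linear": [19, 33, 0], "turn": 0.063}, {"gripper": 85, "linear": [19, 33, 0], "turn": 0.063}, {"gripper": 85, "linear": [19, 33, 0], "turn": 0.063}, {"gripper": 85, "linear": [19, 33, 0], "turn": 0.063}, {"gripper": 85, "linear": [19, 33, 0], "turn": 0.063}]}}

```text
time: 1.58
tcp_pos: [0.5819, -0.0583, 0.2316]
tcp_rot: [-0.619, 1.57, -0.738]
force: [0.9, -0.7, -0.7]
finger_gap: 0.0851
```

{"fn": "arm_command", "kwargs": {"moves": [{"gripper": 85, "linear": [19, 33, 0], "turn": 0.063}, {"gripper": 85, "linear": [19, 33, 0], "turn": 0.058}, {"gripper": 85, "linear": [0, 0, 0], "turn": 0}, {"gripper": 85, "linear": [0, 0, 0], "turn": 0}, {"gripper": 85, "linear": [0, 0, 0], "turn": 0}, {"gripper": 85, "linear": [0, 0, 0], "turn": 0}, {"gripper": 85, "linear": [0, 0, 0], "turn": 0}, {"gripper": 85, "linear": [0, 0, 0], "turn": 0}]}}

```text
time: 2.25
tcp_pos: [0.6191, 0.0044, 0.2315]
tcp_rot: [-1.344, 1.57, -1.347]
force: [-0.5, -0.2, -0.4]
finger_gap: 0.085
```

```bash
python3 - <<'E'
from h import *
st(); snap("wrist","w1"); st()
snap("top","top2"); crop("top2",190,70,390,250,4,"top2c")
print(R.from_euler("xyz",arm.sense()["tcp_rot"]).as_matrix()[:,2])
E
```

```text
t 2.25 tcp [0.6191 0.0044 0.2315] rot [-1.344  1.57  -1.347] F [-0.5 -0.2 -0.4] gap 0.085 q [ 0.45  0.31 -0.62  1.52  0.18  1.37 -0.19]
t 2.3 tcp [0.6191 0.0047 0.2315] rot [-1.152  1.57  -1.156] F [-0.2 -0.1 -0.5] gap 0.0852 q [ 0.45  0.31 -0.62  1.52  0.18  1.37 -0.19]
[ 9.99996302e-01 -2.69081362e-03  3.94036259e-04]
```

View pics/w1.png

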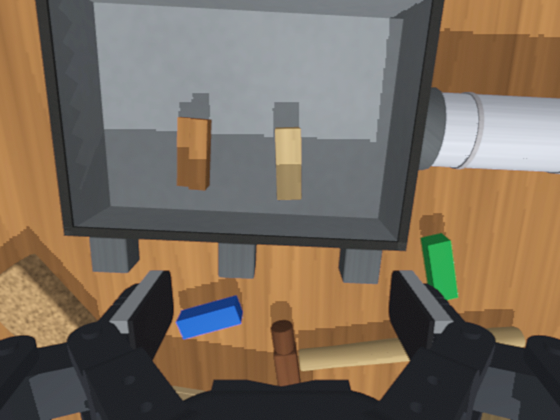

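Wrist view: only two offcuts lie on the floor, the L-shaped one at (194,152) and the pine one at (288,162).

```bash
python3 - <<'E'
from h import *
crop("w1",150,80,330,220,4,"w1c")
for u,v in [(275,127),(300,127),(301,199),(277,200),(179,117),(211,119),(209,189),(178,186),]: print(at("w1",u,v,.028).round(4))
E
```

```text
[0.6136 0.0545 0.028 ]
[0.6366 0.0544 0.028 ]
[ 0.6383 -0.0139  0.028 ]
[ 0.615  -0.0148  0.028 ]
[0.5259 0.0637 0.028 ]
[0.5551 0.0619 0.028 ]
[ 0.5495 -0.0037  0.028 ]
[ 0.5198 -0.0006  0.028 ]
```

View pics/w1c.png

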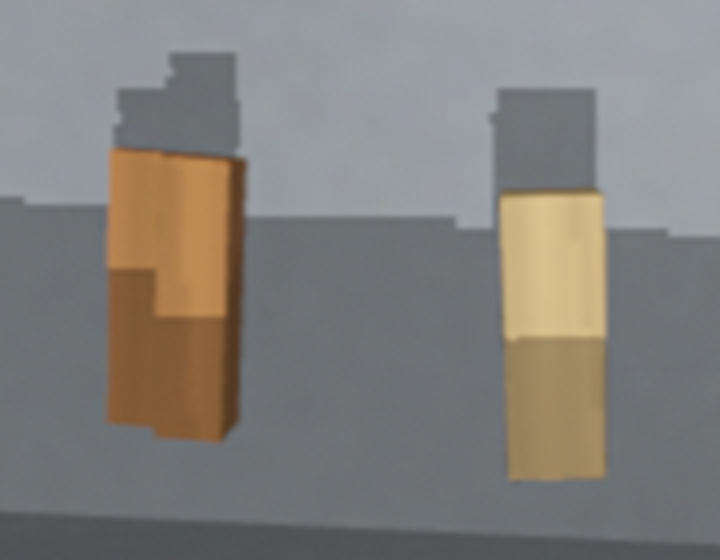

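View pics/top2c.png

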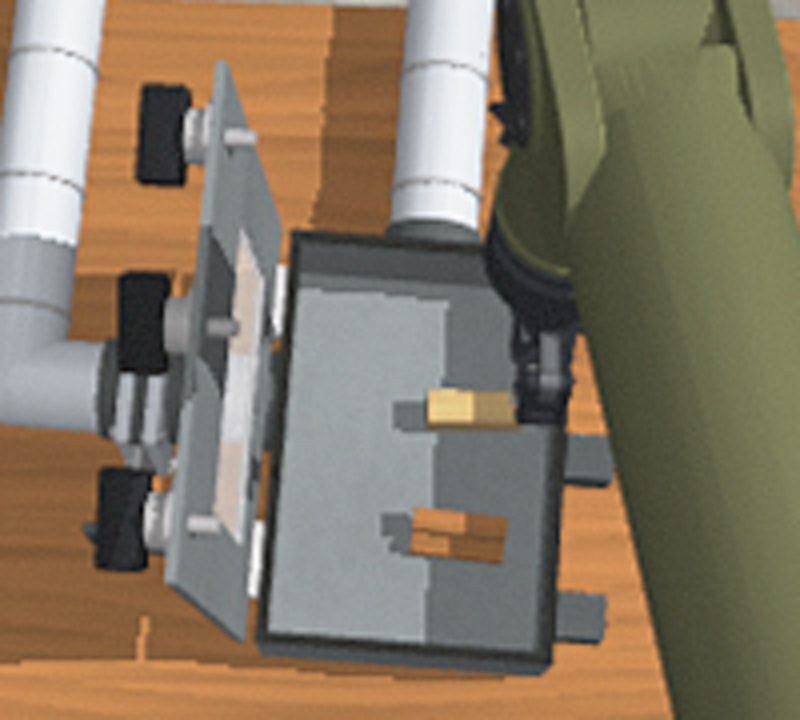

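{"fn": "arm_command", "kwargs": {"moves": [{"gripper": 50, "linear": [7, 16, -30], "turn": 0.025}, {"gripper": 50, "linear": [0, 0, -40], "turn": 0}, {"gripper": 50, "linear": [0, 0, -40], "turn": 0}, {"gripper": 50, "linear": [0, 0, -40], "turn": 0}, {"gripper": 50, "linear": [0, 0, -30], "turn": 0}, {"gripper": 50, "linear": [0, 0, -20], "turn": 0}, {"gripper": 50, "linear": [0, 0, -13], "turn": 0}, {"gripper": 50, "linear": [0, 0, -8], "turn": 0}]}}

```text
time: 3.02
tcp_pos: [0.6254, 0.0216, 0.0087]
tcp_rot: [3.116, 1.569, 3.14]
force: [0.1, 0.2, 0.5]
finger_gap: 0.0499
```

{"fn": "arm_command", "kwargs": {"moves": [{"gripper": 50, "linear": [0, 0, 0], "turn": 0}, {"gripper": 15, "linear": [0, 0, 0], "turn": 0}, {"gripper": 15, "linear": [0, 0, 0], "turn": 0}, {"gripper": 15, "linear": [0, 0, 0], "turn": 0}, {"gripper": 15, "linear": [0, 0, 0], "turn": 0}, {"gripper": 15, "linear": [0, 0, 0], "turn": 0}, {"gripper": 15, "linear": [0, 0, 0], "turn": 0}, {"gripper": 15, "linear": [0, 0, 0], "turn": 0}]}}

```text
time: 3.68
tcp_pos: [0.628, 0.0222, 0.0125]
tcp_rot: [-0.084, 1.567, -0.06]
force: [-0.4, -0.5, 6.6]
finger_gap: 0.0228
```

```bash
python3 - <<'E'
from h import *
st(); snap("wrist","w2")
E
```

```text
t 3.68 tcp [0.628  0.0222 0.0125] rot [-0.084  1.567 -0.06 ] F [-0.4 -0.5  6.6] gap 0.0228 q [ 0.37  0.53 -0.57  1.71  0.33  1.   -0.29]
```

View pics/w2.png

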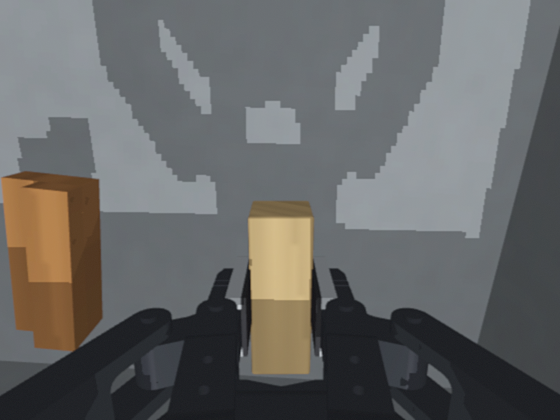

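{"fn": "arm_command", "kwargs": {"moves": [{"gripper": 15, "linear": [0, 0, 10], "turn": 0}, {"gripper": 15, "linear": [0, 0, 20], "turn": 0}, {"gripper": 15, "linear": [0, 0, 35], "turn": 0}, {"gripper": 15, "linear": [0, 0, 35], "turn": 0}, {"gripper": 15, "linear": [0, 0, 35], "turn": 0}, {"gripper": 15, "linear": [0, 0, 30], "turn": 0}, {"gripper": 15, "linear": [-3, -15, 0], "turn": -0.01}, {"gripper": 15, "linear": [-3, -25, 0], "turn": -0.02}]}}

```text
time: 4.4
tcp_pos: [0.6216, -0.0138, 0.1791]
tcp_rot: [0.288, 1.565, 0.288]
force: [0.0, -0.1, -0.9]
finger_gap: 0.0228
```

{"fn": "arm_command", "kwargs": {"moves": [{"gripper": 15, "linear": [-4, -32, 0], "turn": -0.02}, {"gripper": 15, "linear": [-4, -32, 0], "turn": -0.02}, {"gripper": 15, "linear": [-4, -32, 0], "turn": -0.02}, {"gripper": 15, "linear": [-4, -32, 0], "turn": -0.02}, {"gripper": 15, "linear": [-4, -32, 0], "turn": -0.02}, {"gripper": 15, "linear": [-4, -32, 0], "turn": -0.02}, {"gripper": 15, "linear": [-4, -32, 0], "turn": -0.02}, {"gripper": 15, "linear": [-4, -32, 0], "turn": -0.02}]}}

```text
time: 5.07
tcp_pos: [0.5876, -0.2754, 0.1757]
tcp_rot: [-1.143, 1.571, -1.31]
force: [0.3, 0.9, -0.3]
finger_gap: 0.0226
```

{"fn": "arm_command", "kwargs": {"moves": [{"gripper": 15, "linear": [-4, -32, 0], "turn": -0.02}, {"gripper": 15, "linear": [-4, -32, 0], "turn": 0}, {"gripper": 15, "linear": [-4, -28, 0], "turn": 0}, {"gripper": 15, "linear": [-4, -12, 0], "turn": 0}, {"gripper": 15, "linear": [0, 0, 0], "turn": 0}, {"gripper": 15, "linear": [0, 0, 0], "turn": 0}, {"gripper": 15, "linear": [0, 0, 0], "turn": 0}, {"gripper": 15, "linear": [0, 0, 0], "turn": 0}]}}

```text
time: 5.73
tcp_pos: [0.5737, -0.3746, 0.1757]
tcp_rot: [1.16, 1.569, 0.978]
force: [-0.0, 0.7, -0.4]
finger_gap: 0.0223
```

```bash
python3 - <<'E'
from h import *
st(); snap("wrist","w3")
E
```

```text
t 5.73 tcp [ 0.5737 -0.3746  0.1757] rot [1.16  1.569 0.978] F [-0.   0.7 -0.4] gap 0.0223 q [ 0.85  0.46 -0.42  1.41  0.19  1.31  0.24]
```

View pics/w3.png

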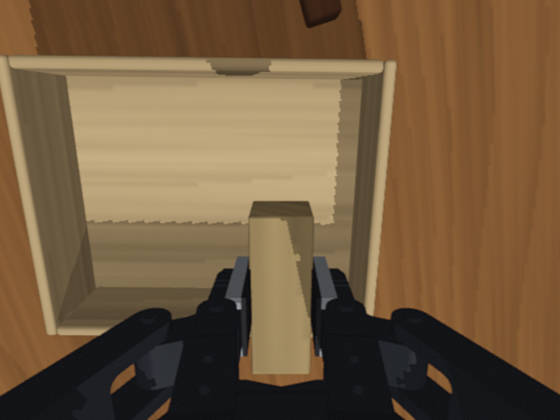

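{"fn": "arm_command", "kwargs": {"moves": [{"gripper": 15, "linear": [0, 0, -20], "turn": 0}, {"gripper": 15, "linear": [0, 0, -38], "turn": 0}, {"gripper": 15, "linear": [0, 0, -38], "turn": 0}, {"gripper": 15, "linear": [0, 0, -30], "turn": 0}, {"gripper": 15, "linear": [0, 0, -15], "turn": 0}, {"gripper": 15, "linear": [0, 0, -10], "turn": 0}, {"gripper": 15, "linear": [0, 0, -5], "turn": 0}, {"gripper": 15, "linear": [0, 0, 0], "turn": 0}]}}

```text
time: 6.45
tcp_pos: [0.573, -0.3776, 0.0197]
tcp_rot: [0.066, 1.57, -0.119]
force: [-0.3, -0.2, 0.8]
finger_gap: 0.0229
```

{"fn": "arm_command", "kwargs": {"moves": [{"gripper": 50, "linear": [0, 0, 0], "turn": 0}, {"gripper": 50, "linear": [0, 0, 0], "turn": 0}, {"gripper": 50, "linear": [0, 0, 0], "turn": 0}, {"gripper": 50, "linear": [0, 0, 5], "turn": 0}, {"gripper": 50, "linear": [0, 0, 35], "turn": 0}, {"gripper": 50, "linear": [0, 0, 40], "turn": 0}, {"gripper": 50, "linear": [0, 0, 40], "turn": 0}, {"gripper": 50, "linear": [0, 0, 40], "turn": 0}]}}

```text
time: 7.12
tcp_pos: [0.5722, -0.3777, 0.1822]
tcp_rot: [-0.324, 1.57, -0.51]
force: [0.9, -1.3, 0.0]
finger_gap: 0.0498
```

```bash
python3 - <<'E'
from h import *
st(); snap("wrist","w4"); snap("top","top3"); crop("top3",190,70,510,280,2.5,"top3c")
E
```

```text
t 7.12 tcp [ 0.5722 -0.3777  0.1822] rot [-0.324  1.57  -0.51 ] F [ 0.9 -1.3  0. ] gap 0.0498 q [ 0.85  0.45 -0.42  1.41  0.18  1.32  0.24]
```

View pics/top3c.png

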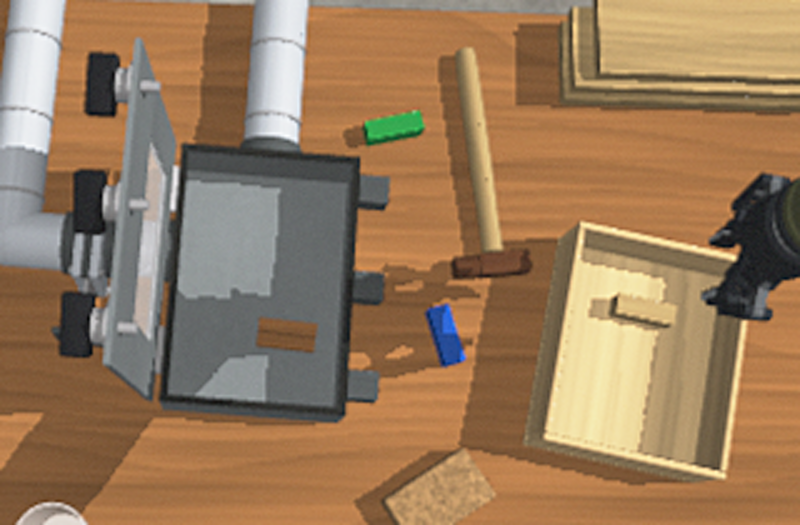

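View pics/w4.png

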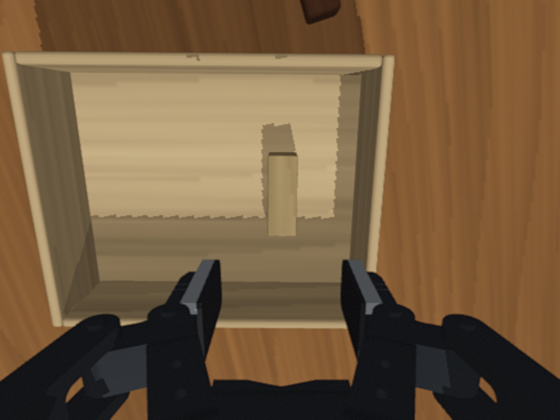

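```bash
python3 - <<'E'
from h import *
def c1(u,v): return cp(u,v,150,80)
for (u,v),z in [((110,150),.019),((107,424),.019),((232,157),.029),((224,440),.029),((158,152),.029),((155,436),.029)]: print(at("w1",*c1(u,v),z).round(4))
def c3(u,v): return cp(u,v,190,70,2.5)
for (u,v),z in [((259,318),.029),((317,323),.029),((315,351),.019),((257,347),.019)]: print(at("top3",*c3(u,v),z).round(4))
E
```

```text
[0.5217 0.0633 0.019 ]
[ 0.5156 -0.0022  0.019 ]
[0.5522 0.062  0.029 ]
[ 0.5464 -0.0041  0.029 ]
[0.5354 0.0632 0.029 ]
[ 0.5299 -0.003   0.029 ]
[0.55   0.0594 0.029 ]
[ 0.5461 -0.0066  0.029 ]
[ 0.5155 -0.0056  0.019 ]
[0.5183 0.0606 0.019 ]
```

{"fn": "arm_command", "kwargs": {"moves": [{"gripper": 50, "linear": [-1, 20, 0], "turn": 0.01}, {"gripper": 50, "linear": [-3, 35, 0], "turn": 0.01}, {"gripper": 50, "linear": [-3, 35, 0], "turn": 0.01}, {"gripper": 50, "linear": [-3, 35, 0], "turn": 0.01}, {"gripper": 50, "linear": [-4, 35, 0], "turn": 0.01}, {"gripper": 50, "linear": [-4, 35, 0], "turn": 0.01}, {"gripper": 50, "linear": [-4, 35, 0], "turn": 0.01}, {"gripper": 50, "linear": [-4, 35, 0], "turn": 0.01}]}}

```text
time: 7.88
tcp_pos: [0.5461, -0.1113, 0.1802]
tcp_rot: [-0.507, 1.569, -0.612]
force: [1.3, -0.3, -0.1]
finger_gap: 0.0502
```

{"fn": "arm_command", "kwargs": {"moves": [{"gripper": 50, "linear": [-3, 35, 0], "turn": 0.01}, {"gripper": 50, "linear": [-3, 35, 0], "turn": 0.01}, {"gripper": 50, "linear": [-3, 35, 0], "turn": 0}, {"gripper": 50, "linear": [-3, 25, 0], "turn": 0}, {"gripper": 50, "linear": [0, 12, 0], "turn": 0}, {"gripper": 50, "linear": [0, 0, -30], "turn": 0}, {"gripper": 50, "linear": [0, 0, 0], "turn": 0}, {"gripper": 50, "linear": [0, 0, 0], "turn": 0}]}}

```text
time: 8.55
tcp_pos: [0.5333, 0.0276, 0.1485]
tcp_rot: [-2.832, 1.568, -2.92]
force: [0.6, 0.2, -0.0]
finger_gap: 0.0501
```

```bash
python3 - <<'E'
from h import *
st(); snap("wrist","w5");print(R.from_euler("xyz",arm.sense()["tcp_rot"]).as_matrix()[:,2])
E
```

```text
t 8.55 tcp [0.5333 0.0276 0.1485] rot [-2.832  1.568 -2.92 ] F [ 0.6  0.2 -0. ] gap 0.0501 q [ 0.51  0.19 -0.67  1.82  0.13  1.18 -0.29]
[ 9.96132108e-01 -8.78652552e-02 -7.21858881e-04]
```

View pics/w5.png

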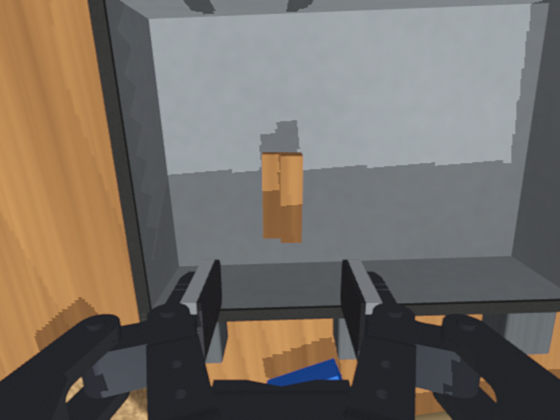

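{"fn": "arm_command", "kwargs": {"moves": [{"gripper": 50, "linear": [0, 0, -20], "turn": 0}, {"gripper": 50, "linear": [0, 0, -35], "turn": 0}, {"gripper": 50, "linear": [0, 0, -35], "turn": 0}, {"gripper": 50, "linear": [0, 0, -25], "turn": 0}, {"gripper": 50, "linear": [0, 0, -12], "turn": 0}, {"gripper": 50, "linear": [0, 0, -7], "turn": 0}, {"gripper": 50, "linear": [0, 0, 0], "turn": 0}, {"gripper": 20, "linear": [0, 0, 0], "turn": 0}]}}

```text
time: 9.27
tcp_pos: [0.5357, 0.0288, 0.0168]
tcp_rot: [0.052, 1.568, -0.034]
force: [0.0, 1.1, 0.4]
finger_gap: 0.0392
```

{"fn": "arm_command", "kwargs": {"moves": [{"gripper": 20, "linear": [0, 0, 0], "turn": 0}, {"gripper": 20, "linear": [0, 0, 0], "turn": 0}, {"gripper": 20, "linear": [0, 0, 0], "turn": 0}, {"gripper": 20, "linear": [0, 0, 0], "turn": 0}, {"gripper": 20, "linear": [0, 0, 0], "turn": 0}, {"gripper": 20, "linear": [0, 0, 0], "turn": 0}, {"gripper": 20, "linear": [0, 0, 5], "turn": 0}, {"gripper": 20, "linear": [0, 0, 10], "turn": 0}]}}

```text
time: 9.93
tcp_pos: [0.5335, 0.0291, 0.0305]
tcp_rot: [-3.019, 1.569, -3.105]
force: [-0.0, -1.1, -1.0]
finger_gap: 0.0271
```

```bash
python3 - <<'E'
from h import *
st(); snap("wrist","w6")
E
```

```text
t 9.93 tcp [0.5335 0.0291 0.0305] rot [-3.019  1.569 -3.105] F [-0.  -1.1 -1. ] gap 0.0271 q [ 0.46  0.34 -0.64  1.93  0.25  0.95 -0.38]
```

View pics/w6.png

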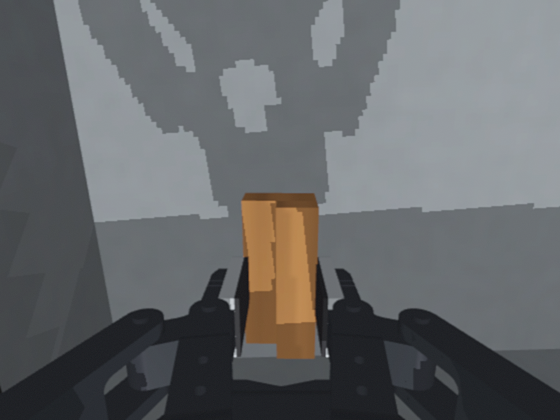

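{"fn": "arm_command", "kwargs": {"moves": [{"gripper": 20, "linear": [0, 0, 20], "turn": 0}, {"gripper": 20, "linear": [0, 0, 35], "turn": 0}, {"gripper": 20, "linear": [0, 0, 35], "turn": 0}, {"gripper": 20, "linear": [0, 0, 35], "turn": 0}, {"gripper": 20, "linear": [0, 0, 25], "turn": 0}, {"gripper": 20, "linear": [-2, -15, 0], "turn": 0}, {"gripper": 20, "linear": [-4, -25, 0], "turn": -0.01}, {"gripper": 20, "linear": [-6, -32, 0], "turn": -0.01}]}}

```text
time: 10.65
tcp_pos: [0.5229, -0.041, 0.1819]
tcp_rot: [0.217, 1.568, 0.116]
force: [0.5, -0.3, -2.2]
finger_gap: 0.0272
```

{"fn": "arm_command", "kwargs": {"moves": [{"gripper": 20, "linear": [-6, -32, 0], "turn": -0.01}, {"gripper": 20, "linear": [-6, -32, 0], "turn": -0.01}, {"gripper": 20, "linear": [-6, -32, 0], "turn": -0.01}, {"gripper": 20, "linear": [-6, -32, 0], "turn": -0.01}, {"gripper": 20, "linear": [-6, -32, 0], "turn": -0.01}, {"gripper": 20, "linear": [-6, -32, 0], "turn": -0.01}, {"gripper": 20, "linear": [-6, -32, 0], "turn": -0.01}, {"gripper": 20, "linear": [-6, -32, 0], "turn": -0.01}]}}

```text
time: 11.32
tcp_pos: [0.4738, -0.3002, 0.181]
tcp_rot: [-0.501, 1.57, -0.687]
force: [0.5, 0.8, -0.5]
finger_gap: 0.0271
```

{"fn": "arm_command", "kwargs": {"moves": [{"gripper": 20, "linear": [-4, -30, 0], "turn": 0}, {"gripper": 20, "linear": [-3, -20, 0], "turn": 0}, {"gripper": 20, "linear": [0, -8, 0], "turn": 0}, {"gripper": 20, "linear": [0, 0, 0], "turn": 0}, {"gripper": 20, "linear": [0, 0, 0], "turn": 0}, {"gripper": 20, "linear": [0, 0, 0], "turn": 0}, {"gripper": 20, "linear": [0, 0, -15], "turn": 0}, {"gripper": 20, "linear": [0, 0, -15], "turn": 0}]}}

```text
time: 11.98
tcp_pos: [0.4691, -0.3551, 0.1514]
tcp_rot: [-0.303, 1.568, -0.486]
force: [-0.1, -0.9, -0.1]
finger_gap: 0.027
```

```bash
python3 - <<'E'
from h import *
st(); snap("wrist","w7")
E
```

```text
t 11.98 tcp [ 0.4691 -0.3551  0.1514] rot [-0.303  1.568 -0.486] F [-0.1 -0.9 -0.1] gap 0.027 q [ 0.93  0.26 -0.38  1.7   0.11  1.19  0.34]
```

View pics/w7.png

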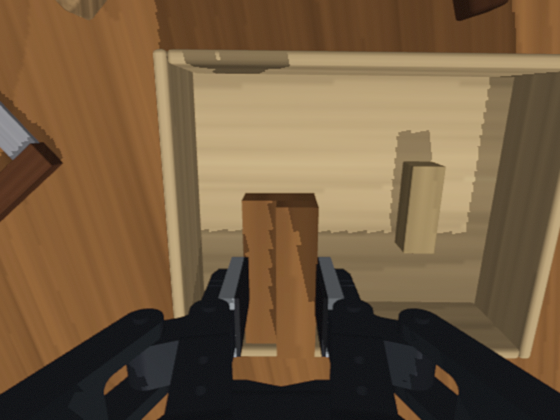

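{"fn": "arm_command", "kwargs": {"moves": [{"gripper": 20, "linear": [0, 0, -25], "turn": 0}, {"gripper": 20, "linear": [0, 0, -35], "turn": 0}, {"gripper": 20, "linear": [0, 0, -35], "turn": 0}, {"gripper": 20, "linear": [0, 0, -20], "turn": 0}, {"gripper": 20, "linear": [0, 0, -10], "turn": 0}, {"gripper": 20, "linear": [0, 0, -5], "turn": 0}, {"gripper": 20, "linear": [0, 0, 0], "turn": 0}, {"gripper": 20, "linear": [0, 0, 0], "turn": 0}]}}

```text
time: 12.7
tcp_pos: [0.4689, -0.3566, 0.022]
tcp_rot: [-0.342, 1.568, -0.527]
force: [0.2, -0.6, -0.6]
finger_gap: 0.0273
```

{"fn": "arm_command", "kwargs": {"moves": [{"gripper": 50, "linear": [0, 0, 0], "turn": 0}, {"gripper": 50, "linear": [0, 0, 0], "turn": 0}, {"gripper": 50, "linear": [0, 0, 0], "turn": 0}, {"gripper": 50, "linear": [0, 0, 10], "turn": 0}, {"gripper": 50, "linear": [0, 0, 35], "turn": 0}, {"gripper": 50, "linear": [0, 0, 40], "turn": 0}, {"gripper": 50, "linear": [0, 0, 40], "turn": 0}, {"gripper": 50, "linear": [0, 0, 40], "turn": 0}]}}

```text
time: 13.37
tcp_pos: [0.4671, -0.3566, 0.1881]
tcp_rot: [-0.34, 1.57, -0.526]
force: [1.6, -0.8, -0.0]
finger_gap: 0.0499
```

```bash
python3 - <<'E'
from h import *
st(); snap("wrist","w8"); snap("top","top4"); crop("top4",190,70,510,280,2.5,"top4c");snap("scene","scene4");crop("scene4",170,130,350,290,4,"scene4c")
E
```

```text
t 13.37 tcp [ 0.4671 -0.3566  0.1881] rot [-0.34   1.57  -0.526] F [ 1.6 -0.8 -0. ] gap 0.0499 q [ 0.94  0.24 -0.39  1.66  0.09  1.26  0.35]
```

View pics/w8.png

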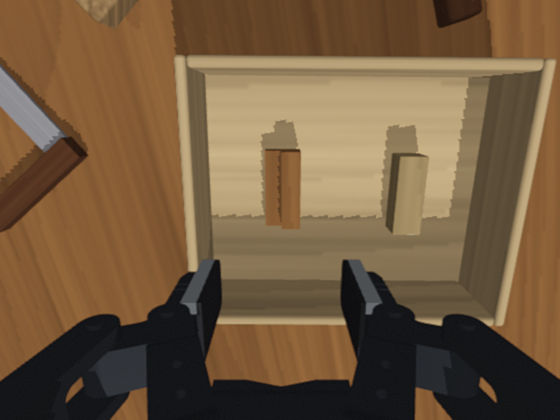

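View pics/top4c.png

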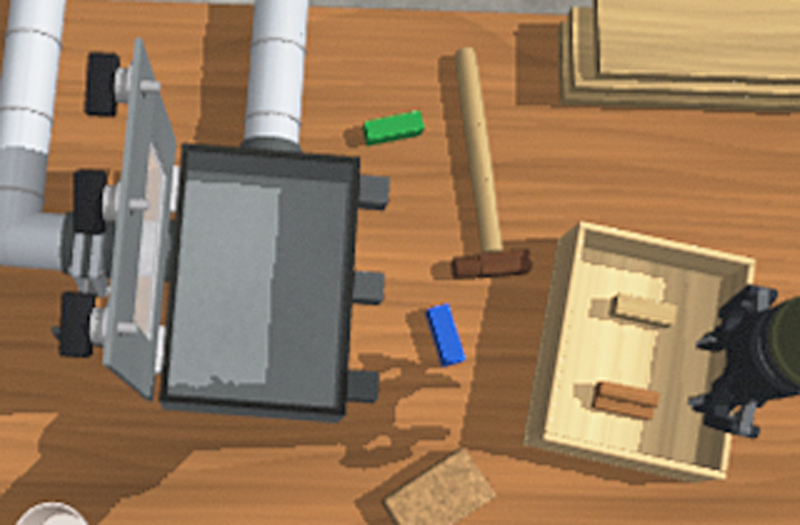

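View pics/scene4c.png

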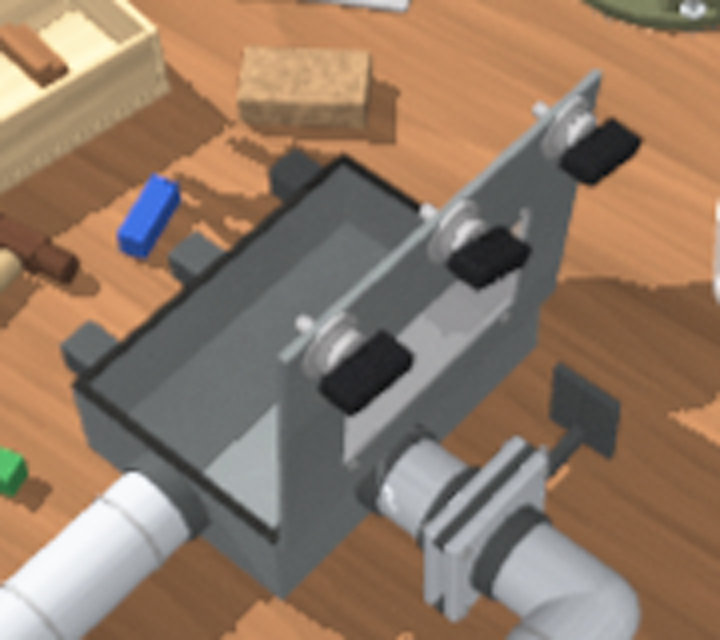

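```bash
python3 - <<'E'
from h import *
T=cp
S=lambda u,v:cp(u,v,170,130)
# trap joint fit with both views
loc=np.array([(.145,.1,.08),(.145,-.1,.08),(-.145,-.1,.08),(-.145,.1,.08)])
pt=np.array([T(*a) for a in [(292,231),(576,252),(552,664),(259,640)]])
ps=np.array([S(*a) for a in [(78,383),(345,155)]]) # +x-y, -x-y
def f(p):
    W=np.array([t2w(p,l) for l in loc]); return np.r_[(proj("top1",W)-pt).ravel(),(proj("scene4",W[[1,2]])-ps).ravel()]
r=least_squares(f,[.58,.05,-.05]);p=r.x;print(p,r.fun.round(1))
tc=np.array([T(218,60),T(166,583)]);sc=np.array([S(280,352),S(602,72)])
def g(a):
    th,hy=a[:2]
    W=np.array([t2w(p,(x,hy-.245*np.cos(th),.083+.245*np.sin(th))) for x in(.146,-.146)])
    return np.r_[(proj("top1",W)-tc).ravel(),(proj("scene4",W)-sc).ravel()]
r=least_squares(g,[1.75,.105]);print(r.x,r.fun.round(1))
for hy in(.1,.105,.11):
    r=least_squares(lambda a:g([a[0],hy]),[1.75]);print(hy,r.x,r.fun.round(1))
E
```

```text
[ 0.58499763  0.06020385 -0.05254944] [-0.6 -0.1 -0.1  0.4 -0.2  0.6 -1.5  0.8 -2.2  0.3 -1.1 -0.6]
[1.57078942 0.13253286] [-0.1  0.3 -0.   0.2  0.3  1.2 -0.7 -0.9]
0.1 [1.7027671] [ 0.1  0.8  0.2  0.4  0.3  1.7 -0.9 -0.4]
0.105 [1.68256339] [ 0.1  0.6  0.2  0.3  0.3  1.6 -0.8 -0.6]
0.11 [1.66233338] [ 0.   0.5  0.1  0.3  0.3  1.5 -0.8 -0.7]
```

{"fn": "arm_command", "kwargs": {"moves": [{"gripper": 0, "linear": [0, 0, 30], "turn": 0.05}, {"gripper": 0, "linear": [0, 0, 38], "turn": 0.05}, {"gripper": 0, "linear": [0, 0, 38], "turn": 0.05}, {"gripper": 0, "linear": [0, 0, 38], "turn": 0.05}, {"gripper": 0, "linear": [0, 0, 38], "turn": 0.05}, {"gripper": 0, "linear": [0, 0, 30], "turn": 0.05}, {"gripper": 0, "linear": [2, 20, 0], "turn": 0.08}, {"gripper": 0, "linear": [4, 34, 0], "turn": 0.08}]}}

```text
time: 14.18
tcp_pos: [0.4723, -0.3067, 0.3979]
tcp_rot: [-1.379, 1.569, -1.108]
force: [0.4, 0.3, -0.8]
finger_gap: 0.0001
```

{"fn": "arm_command", "kwargs": {"moves": [{"gripper": 0, "linear": [4, 34, 0], "turn": 0.08}, {"gripper": 0, "linear": [4, 34, 0], "turn": 0.08}, {"gripper": 0, "linear": [4, 34, 0], "turn": 0.08}, {"gripper": 0, "linear": [4, 34, 0], "turn": 0.08}, {"gripper": 0, "linear": [4, 34, 0], "turn": 0.08}, {"gripper": 0, "linear": [4, 34, 0], "turn": 0.08}, {"gripper": 0, "linear": [4, 34, 0], "turn": 0.08}, {"gripper": 0, "linear": [4, 34, 0], "turn": 0.08}]}}

```text
time: 14.85
tcp_pos: [0.5047, -0.0293, 0.3965]
tcp_rot: [2.304, 1.569, -3.062]
force: [0.8, -0.1, 0.2]
finger_gap: -0.0001
```

```bash
python3 - <<'E'
from h import *
st();a=R.from_euler("xyz",arm.sense()["tcp_rot"]).as_matrix()[:,2];print(np.arctan2(a[1],a[0]))
E
```

```text
t 14.85 tcp [ 0.5047 -0.0293  0.3965] rot [ 2.304  1.569 -3.062] F [ 0.8 -0.1  0.2] gap -0.0001 q [ 0.71  0.01 -0.7   1.49  0.01  1.65  0.92]
0.9177848293720989
```

{"fn": "arm_command", "kwargs": {"moves": [{"gripper": 0, "linear": [4, 34, 5], "turn": 0.07}, {"gripper": 0, "linear": [4, 34, 0], "turn": 0.07}, {"gripper": 0, "linear": [4, 34, 0], "turn": 0.07}, {"gripper": 0, "linear": [4, 34, 0], "turn": 0.07}, {"gripper": 0, "linear": [4, 34, 0], "turn": 0.08}, {"gripper": 0, "linear": [4, 34, 0], "turn": 0.08}, {"gripper": 0, "linear": [4, 34, 0], "turn": 0.08}, {"gripper": 0, "linear": [4, 34, 0], "turn": 0.08}]}}

```text
time: 15.52
tcp_pos: [0.537, 0.2422, 0.4014]
tcp_rot: [2.213, 1.569, -2.553]
force: [0.7, 0.1, -0.2]
finger_gap: 0.0003
```

{"fn": "arm_command", "kwargs": {"moves": [{"gripper": 0, "linear": [4, 20, 0], "turn": 0}, {"gripper": 0, "linear": [0, 0, 0], "turn": 0}, {"gripper": 0, "linear": [0, 0, 0], "turn": 0}, {"gripper": 0, "linear": [0, 0, 0], "turn": 0}, {"gripper": 0, "linear": [0, 0, 0], "turn": 0}, {"gripper": 0, "linear": [0, 0, 0], "turn": 0}, {"gripper": 0, "linear": [0, 0, 0], "turn": 0}, {"gripper": 0, "linear": [0, 0, 0], "turn": 0}]}}

```text
time: 16.18
tcp_pos: [0.5415, 0.2601, 0.4026]
tcp_rot: [-2.155, 1.57, -0.643]
force: [-0.7, -0.8, -0.6]
finger_gap: -0.0001
```

```bash
python3 - <<'E'
from h import *
st();a=R.from_euler("xyz",arm.sense()["tcp_rot"]).as_matrix()[:,2];print(np.arctan2(a[1],a[0]))
snap("scene","s5");snap("wrist","w9")
crop("s5",170,70,370,220,4,"s5c")
E
```

```text
t 16.18 tcp [0.5415 0.2601 0.4026] rot [-2.155  1.57  -0.643] F [-0.7 -0.8 -0.6] gap -0.0001 q [ 0.23  0.31 -0.96  1.24  0.26  1.71  0.84]
1.5123367684700717
```

View pics/s5c.png

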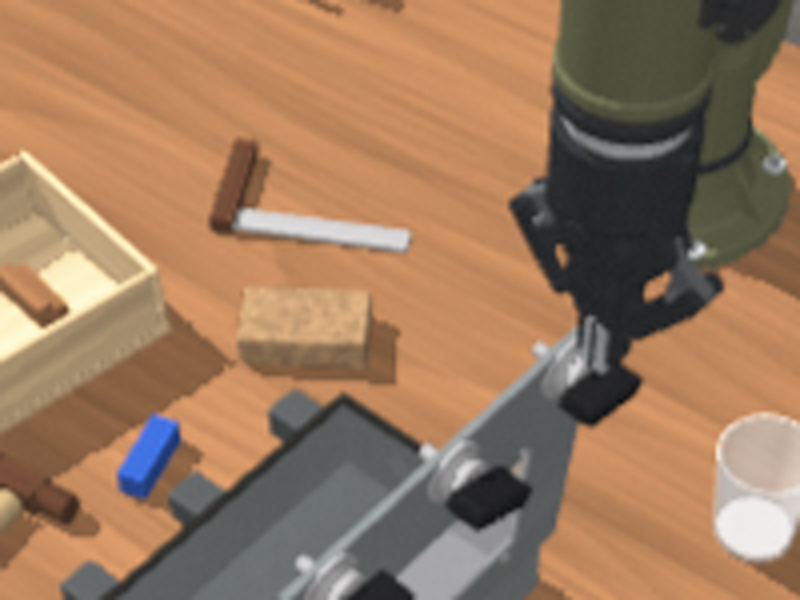

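View pics/w9.png

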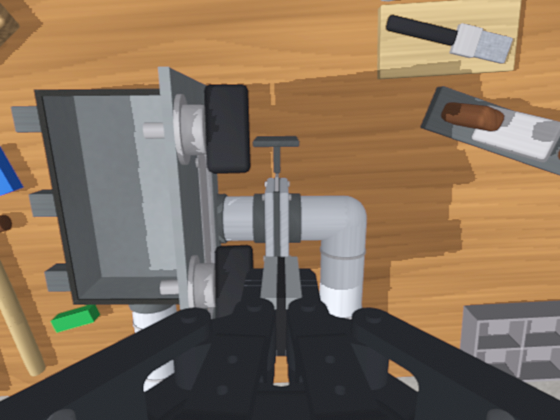

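{"fn": "arm_command", "kwargs": {"moves": [{"gripper": 0, "linear": [0, 0, -20], "turn": 0}, {"gripper": 0, "linear": [0, 0, -30], "turn": 0}, {"gripper": 0, "linear": [0, 0, -30], "turn": 0}, {"gripper": 0, "linear": [0, 0, -25], "turn": 0}, {"gripper": 0, "linear": [0, 0, 0], "turn": 0}, {"gripper": 0, "linear": [-0.5, -10, 0], "turn": 0}, {"gripper": 0, "linear": [-0.5, -10, 0], "turn": 0}, {"gripper": 0, "linear": [-0.5, -10, 0], "turn": 0}]}}

```text
time: 16.95
tcp_pos: [0.5407, 0.2305, 0.2996]
tcp_rot: [-1.216, 1.568, 0.298]
force: [0.0, -0.3, 0.5]
finger_gap: 0.0001
```

```bash
python3 - <<'E'
from h import *
st(); snap("scene","s6");crop("s6",200,90,360,230,4,"s6c")
p=(.5857,.0595,-.051)
prev=None
for th in np.arange(1.57,-.05,-.1):
    y=.105-.2*np.cos(th)+.006*np.sin(th)+.0145; z=.083+.2*np.sin(th)+.006*np.cos(th)+.013
    w=t2w(p,(-.055,y,z)); print(round(th,2),w.round(4), None if prev is None else ((w-prev)*1e3).round(1)); prev=w
E
```

```text
t 16.95 tcp [0.5407 0.2305 0.2996] rot [-1.216  1.568  0.298] F [ 0.  -0.3  0.5] gap 0.0001 q [ 0.34  0.28 -0.96  1.48  0.23  1.49  0.9 ]
1.57 [0.5372 0.1875 0.296 ] None
1.47 [0.5361 0.1675 0.2956] [ -1.  -20.   -0.4]
1.37 [0.5351 0.1477 0.2932] [ -1.  -19.8  -2.4]
1.27 [0.5341 0.1282 0.2888] [ -1.  -19.5  -4.4]
1.17 [0.5332 0.1092 0.2825] [ -1.  -19.   -6.3]
1.07 [0.5322 0.091  0.2743] [ -0.9 -18.2  -8.2]
0.97 [0.5314 0.0737 0.2644] [ -0.9 -17.3 -10. ]
0.87 [0.5305 0.0574 0.2527] [ -0.8 -16.2 -11.6]
0.77 [0.5298 0.0424 0.2395] [ -0.8 -15.  -13.2]
0.67 [0.5291 0.0288 0.2249] [ -0.7 -13.6 -14.6]
0.57 [0.5284 0.0167 0.209 ] [ -0.6 -12.1 -15.9]
0.47 [0.5279 0.0063 0.1919] [ -0.5 -10.4 -17.1]
0.37 [ 0.5275 -0.0024  0.1739] [ -0.4  -8.7 -18. ]
0.27 [ 0.5271 -0.0093  0.1551] [ -0.3  -6.8 -18.8]
0.17 [ 0.5269 -0.0142  0.1357] [ -0.3  -4.9 -19.4]
0.07 [ 0.5267 -0.0172  0.116 ] [ -0.2  -3.  -19.8]
-0.03 [ 0.5267 -0.0182  0.096 ] [ -0.1  -1.  -20. ]
```

View pics/s6c.png

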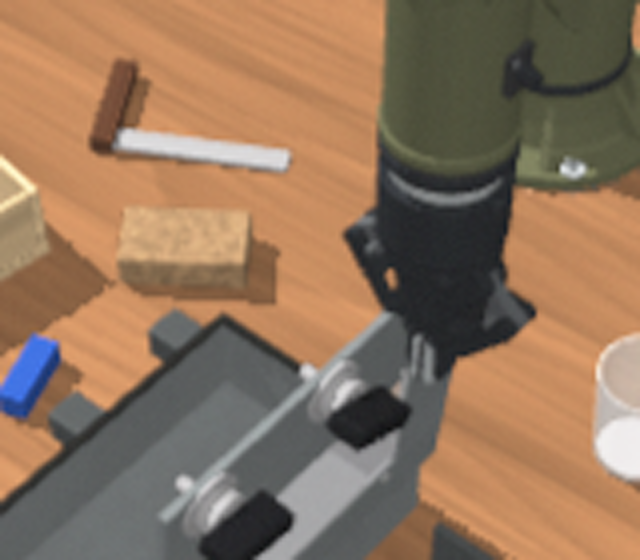

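{"fn": "arm_command", "kwargs": {"moves": [{"gripper": 0, "linear": [-0.5, -10, 0], "turn": 0}, {"gripper": 0, "linear": [-0.5, -10, 0], "turn": 0}, {"gripper": 0, "linear": [-0.5, -10, 0], "turn": 0}, {"gripper": 0, "linear": [-0.5, -10, 0], "turn": 0}, {"gripper": 0, "linear": [-0.5, -10, 0], "turn": 0}, {"gripper": 0, "linear": [-0.5, -10, 0], "turn": 0}, {"gripper": 0, "linear": [-0.5, -10, 0], "turn": 0}, {"gripper": 0, "linear": [-0.5, -10, 0], "turn": 0}]}}

```text
time: 17.67
tcp_pos: [0.5355, 0.1501, 0.2966]
tcp_rot: [1.292, 1.57, 2.806]
force: [1.4, 4.2, -2.4]
finger_gap: -0.0001
```

```bash
python3 - <<'E'
from h import *
st(); snap("scene","s7");crop("s7",170,90,370,240,4,"s7c")
E
```

```text
t 17.67 tcp [0.5355 0.1501 0.2966] rot [1.292 1.57  2.806] F [ 1.4  4.2 -2.4] gap -0.0001 q [ 0.51  0.19 -0.93  1.56  0.15  1.47  1.08]
```

View pics/s7c.png

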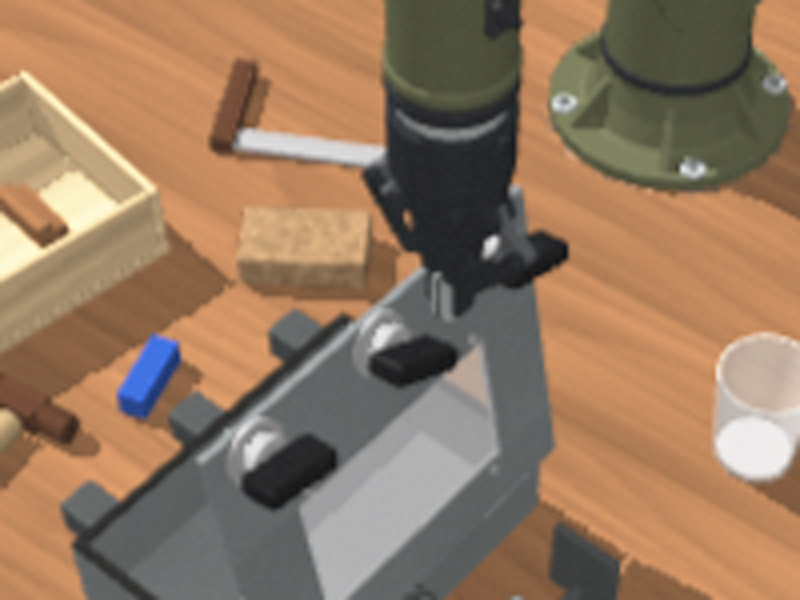

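{"fn": "arm_command", "kwargs": {"moves": [{"gripper": 0, "linear": [-1, -19, -6], "turn": 0}, {"gripper": 0, "linear": [-1, -19, -6], "turn": 0}, {"gripper": 0, "linear": [-1, -18, -8], "turn": 0}, {"gripper": 0, "linear": [-1, -17, -10], "turn": 0}, {"gripper": 0, "linear": [-0.8, -16, -12], "turn": 0}, {"gripper": 0, "linear": [-0.8, -15, -13], "turn": 0}, {"gripper": 0, "linear": [-0.7, -14, -14.5], "turn": 0}, {"gripper": 0, "linear": [-0.6, -12, -16], "turn": 0}]}}

```text
time: 18.38
tcp_pos: [0.5287, 0.0177, 0.2117]
tcp_rot: [-3.132, 1.568, -1.62]
force: [0.6, 0.1, 2.4]
finger_gap: -0.0002
```

```bash
python3 - <<'E'
from h import *
st(); snap("scene","s8");crop("s8",170,90,370,240,4,"s8c")
E
```

```text
t 18.38 tcp [0.5287 0.0177 0.2117] rot [-3.132  1.568 -1.62 ] F [0.6 0.1 2.4] gap -0.0002 q [ 0.7   0.14 -0.85  1.75  0.11  1.3   1.34]
```

View pics/s8c.png

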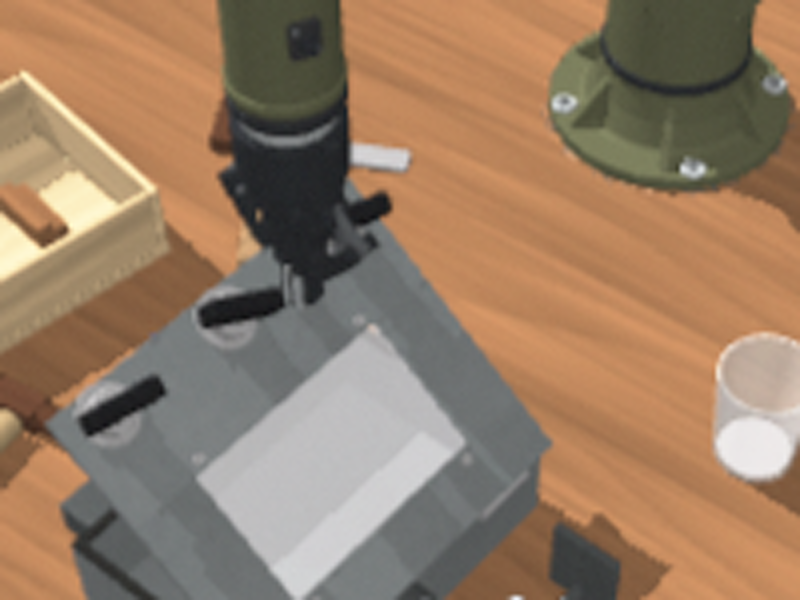

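{"fn": "arm_command", "kwargs": {"moves": [{"gripper": 0, "linear": [-0.5, -10, -17], "turn": 0}, {"gripper": 0, "linear": [-0.4, -9, -18], "turn": 0}, {"gripper": 0, "linear": [-0.3, -7, -19], "turn": 0}, {"gripper": 0, "linear": [-0.3, -5, -19], "turn": 0}, {"gripper": 0, "linear": [-0.2, -3, -18], "turn": 0}, {"gripper": 0, "linear": [0, -1, -12], "turn": 0}, {"gripper": 0, "linear": [0, 0, -8], "turn": 0}, {"gripper": 0, "linear": [0, 0, -4], "turn": 0}]}}

```text
time: 19.1
tcp_pos: [0.5263, -0.0143, 0.0958]
tcp_rot: [1.743, 1.568, -3.027]
force: [-0.9, -0.7, 1.5]
finger_gap: 0.0001
```

{"fn": "arm_command", "kwargs": {"moves": [{"gripper": 0, "linear": [0, 0, -2], "turn": 0}, {"gripper": 0, "linear": [0, 0, -2], "turn": 0}, {"gripper": 0, "linear": [0, 0, -2], "turn": 0}, {"gripper": 0, "linear": [0, 0, 0], "turn": 0}, {"gripper": 0, "linear": [0, 0, 0], "turn": 0}, {"gripper": 0, "linear": [0, 0, 0], "turn": 0}, {"gripper": 0, "linear": [0, 0, 0], "turn": 0}, {"gripper": 0, "linear": [0, 0, 0], "turn": 0}]}}

```text
time: 19.77
tcp_pos: [0.5274, -0.0138, 0.091]
tcp_rot: [-1.196, 1.57, 0.318]
force: [-0.1, -0.6, 0.6]
finger_gap: 0.0
```

```bash
python3 - <<'E'
from h import *
st(); snap("scene","s9");crop("s9",150,90,350,240,4,"s9c")
E
```

```text
t 19.77 tcp [ 0.5274 -0.0138  0.091 ] rot [-1.196  1.57   0.318] F [-0.1 -0.6  0.6] gap 0.0 q [ 0.69  0.27 -0.8   1.9   0.22  1.07  1.32]
```

View pics/s9c.png

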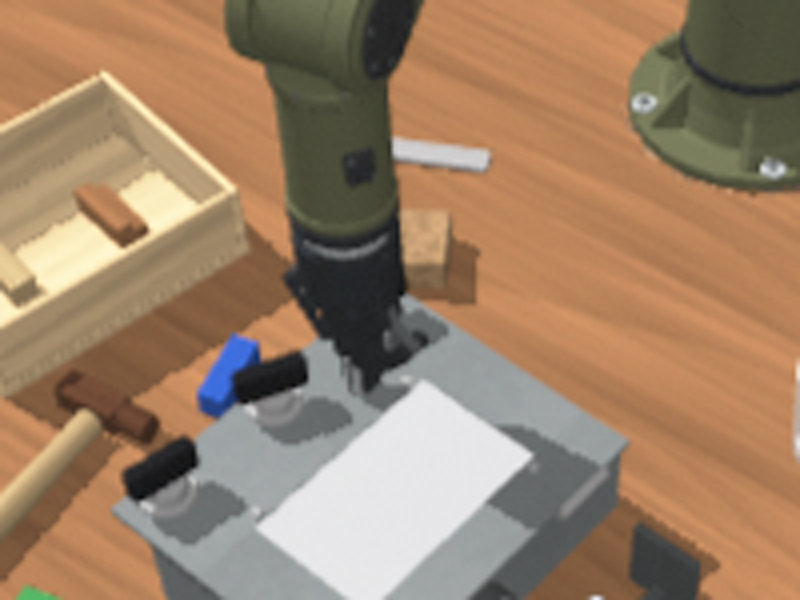

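{"fn": "arm_command", "kwargs": {"moves": [{"gripper": 0, "linear": [0, 0, -2], "turn": 0}, {"gripper": 0, "linear": [0, 0, -2], "turn": 0}, {"gripper": 0, "linear": [0, 0, -2], "turn": 0}, {"gripper": 0, "linear": [0, 0, -2], "turn": 0}, {"gripper": 0, "linear": [0, 0, 0], "turn": 0}, {"gripper": 0, "linear": [0, 0, 0], "turn": 0}, {"gripper": 0, "linear": [0, 0, 0], "turn": 0}, {"gripper": 0, "linear": [0, 0, 0], "turn": 0}]}}

```text
time: 20.48
tcp_pos: [0.5276, -0.0138, 0.0887]
tcp_rot: [2.983, 1.567, -1.786]
force: [-18.1, 0.3, 44.8]
finger_gap: 0.0003
```

{"fn": "arm_command", "kwargs": {"moves": [{"gripper": 0, "linear": [0, 0, 10], "turn": 0}, {"gripper": 0, "linear": [0, 0, 30], "turn": 0}, {"gripper": 0, "linear": [0, 0, 40], "turn": 0}, {"gripper": 50, "linear": [0, 0, 40], "turn": 0}, {"gripper": 50, "linear": [20, -5, 35], "turn": 0}, {"gripper": 50, "linear": [35, -10, 20], "turn": 0}, {"gripper": 50, "linear": [35, -10, 20], "turn": 0}, {"gripper": 50, "linear": [35, -10, 20], "turn": 0}]}}

```text
time: 21.15
tcp_pos: [0.6536, -0.0504, 0.2992]
tcp_rot: [-2.408, 1.569, -0.896]
force: [0.6, -0.4, 0.7]
finger_gap: 0.0499
```

```bash
python3 - <<'E'
from h import *
st(); snap("wrist","w10"); snap("wrist","w10");snap("top","top5"); crop("top5",190,70,390,250,4,"top5c")
E
```

```text
t 21.15 tcp [ 0.6536 -0.0504  0.2992] rot [-2.408  1.569 -0.896] F [ 0.6 -0.4  0.7] gap 0.0499 q [ 0.6   0.41 -0.79  1.31  0.29  1.54  1.36]
```

View pics/w10.png

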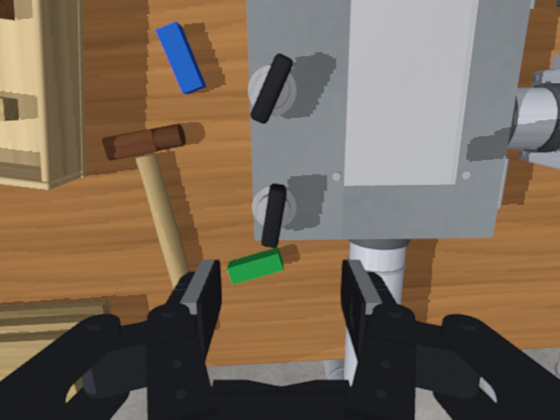

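View pics/top5c.png

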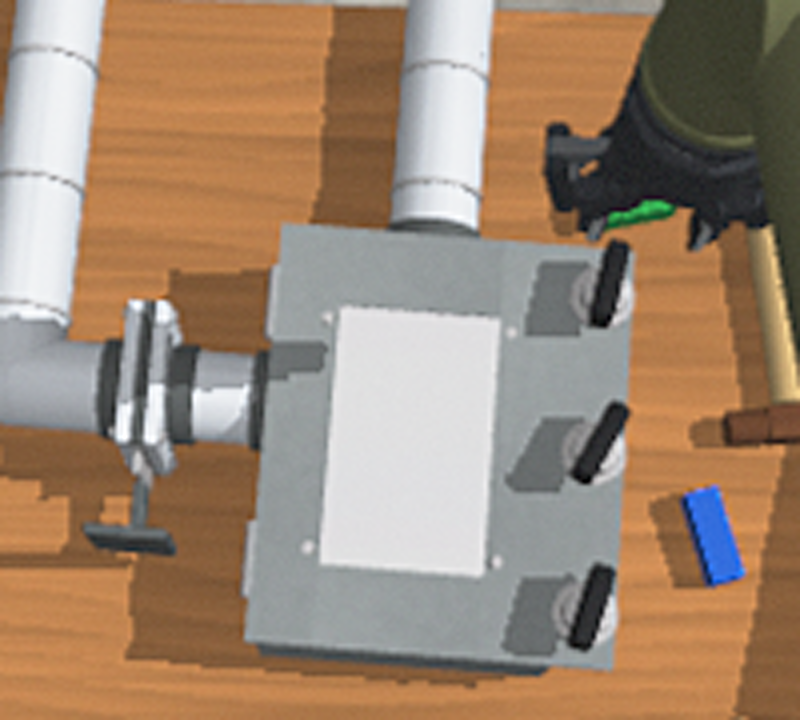

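```bash
python3 - <<'E'
from h import *
p=(.5857,.0595,-.051)
for hy in(.1,.105): print([t2w(p,(x,hy-.224,.121)).round(4) for x in(-.11,0,.11)])
for n,(a,b) in dict(b3=((621,243),(597,326)),b2=((622,404),(583,484)),b1=((607,566),(579,650))).items():
    A=at("top5",*cp(*a),.125);B=at("top5",*cp(*b),.125);d=A-B;print(n,((A+B)/2).round(4),np.degrees(np.arctan2(d[1],d[0])).round(1),np.linalg.norm(d).round(3))
for n,(a,b) in dict(b3=((275,185),(273,245)),b2=((285,56),(260,121))).items():
    A=at("w10",*a,.13);B=at("w10",*b,.13);d=B-A;print(n,((A+B)/2).round(4),np.degrees(np.arctan2(d[1],d[0])).round(1),np.linalg.norm(d).round(3))
E
```

```text
[array([ 0.4695, -0.0587,  0.121 ]), array([ 0.5794, -0.0643,  0.121 ]), array([ 0.6892, -0.0699,  0.121 ])]
[array([ 0.4698, -0.0537,  0.121 ]), array([ 0.5796, -0.0593,  0.121 ]), array([ 0.6895, -0.065 ,  0.121 ])]
b3 [ 0.6873 -0.0636  0.125 ] -15.4 0.061
b2 [ 0.5777 -0.0593  0.125 ] -25.1 0.06
b1 [ 0.4688 -0.0532  0.125 ] -18.1 0.058
b3 [ 0.6865 -0.0613  0.13  ] -5.7 0.056
b2 [ 0.5797 -0.0554  0.13  ] -26.0 0.054
```

{"fn": "arm_command", "kwargs": {"moves": [{"gripper": 50, "linear": [20, -7, -10], "turn": -0.04}, {"gripper": 50, "linear": [14, -6, -30], "turn": 0}, {"gripper": 50, "linear": [0, 0, -35], "turn": 0}, {"gripper": 50, "linear": [0, 0, -35], "turn": 0}, {"gripper": 50, "linear": [0, 0, -35], "turn": 0}, {"gripper": 50, "linear": [0, 0, -25], "turn": 0}, {"gripper": 50, "linear": [0, 0, -13], "turn": 0}, {"gripper": 50, "linear": [0, 0, -6], "turn": 0}]}}

```text
time: 21.97
tcp_pos: [0.6837, -0.0616, 0.1061]
tcp_rot: [1.617, 1.566, 3.092]
force: [-0.0, -0.5, 0.4]
finger_gap: 0.0496
```

{"fn": "arm_command", "kwargs": {"moves": [{"gripper": 50, "linear": [0, 0, 0], "turn": 0}, {"gripper": 8, "linear": [0, 0, 0], "turn": 0}, {"gripper": 8, "linear": [0, 0, 0], "turn": 0}, {"gripper": 8, "linear": [0, 0, 0], "turn": 0}, {"gripper": 8, "linear": [0, 0, 0], "turn": 0}, {"gripper": 8, "linear": [0, 0, 0], "turn": 0}, {"gripper": 8, "linear": [0, 0, 0], "turn": 0}, {"gripper": 8, "linear": [0, 0, 0], "turn": 0}], "squeeze": 40}}

```text
time: 22.63
tcp_pos: [0.6875, -0.0615, 0.1113]
tcp_rot: [-1.482, 1.567, -0.008]
force: [-0.3, 0.6, 5.4]
finger_gap: 0.0151
```

```bash
cat >> h.py <<'E'
def jaw():
    s=arm.sense();a=R.from_euler("xyz",s["tcp_rot"]).as_matrix()[:,2];print("jaw",np.degrees(np.arctan2(a[1],a[0])).round(1),"mom",s["moment"].round(2))
E
python3 - <<'E'
from h import *
st(); jaw(); snap("wrist","w11")
E
```

```text
t 22.63 tcp [ 0.6875 -0.0615  0.1113] rot [-1.482  1.567 -0.008] F [-0.3  0.6  5.4] gap 0.0151 q [ 0.56  0.58 -0.73  1.46  0.4   1.24  1.27]
jaw 84.5 mom [ 0.13  0.15 -0.02]
```

View pics/w11.png

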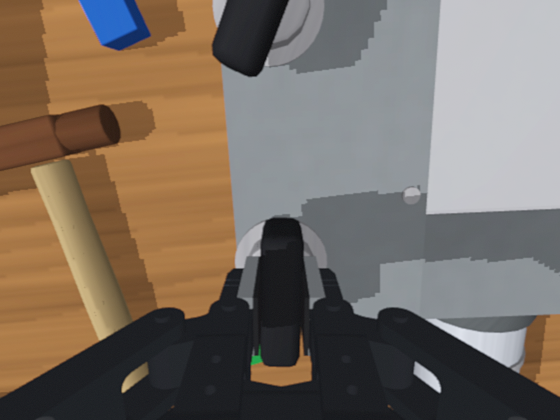

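{"fn": "arm_command", "kwargs": {"moves": [{"gripper": 8, "linear": [0, 0, 0], "turn": -0.06}, {"gripper": 8, "linear": [0, 0, 0], "turn": -0.11}, {"gripper": 8, "linear": [0, 0, 0], "turn": -0.11}, {"gripper": 8, "linear": [0, 0, 0], "turn": -0.11}, {"gripper": 8, "linear": [0, 0, 0], "turn": -0.11}, {"gripper": 8, "linear": [0, 0, 0], "turn": -0.11}, {"gripper": 8, "linear": [0, 0, 0], "turn": -0.11}, {"gripper": 8, "linear": [0, 0, 0], "turn": -0.11}]}}

```text
time: 23.35
tcp_pos: [0.6884, -0.0601, 0.1113]
tcp_rot: [-0.375, 1.565, 0.265]
force: [2.9, 2.7, 4.6]
finger_gap: 0.0151
```

```bash
python3 - <<'E'
from h import *
st(); jaw()
E
```

```text
t 23.35 tcp [ 0.6884 -0.0601  0.1113] rot [-0.375  1.565  0.265] F [2.9 2.7 4.6] gap 0.0151 q [ 0.46  0.54 -0.57  1.47  0.3   1.21  0.49]
jaw 36.7 mom [ 0.43 -0.45  0.05]
```

{"fn": "arm_command", "kwargs": {"moves": [{"gripper": 8, "linear": [0, 0, 0], "turn": -0.11}, {"gripper": 8, "linear": [0, 0, 0], "turn": -0.11}, {"gripper": 8, "linear": [0, 0, 0], "turn": -0.11}, {"gripper": 8, "linear": [0, 0, 0], "turn": -0.11}, {"gripper": 8, "linear": [0, 0, 0], "turn": -0.11}, {"gripper": 8, "linear": [0, 0, 0], "turn": -0.11}, {"gripper": 8, "linear": [0, 0, 0], "turn": -0.11}, {"gripper": 8, "linear": [0, 0, 0], "turn": -0.11}]}}

```text
time: 24.02
tcp_pos: [0.6901, -0.0597, 0.1113]
tcp_rot: [0.442, 1.561, 0.203]
force: [7.3, 4.8, 0.6]
finger_gap: 0.0151
```

```bash
python3 - <<'E'
from h import *
st(); jaw(); snap("wrist","w12")
E
```

```text
t 24.02 tcp [ 0.6901 -0.0597  0.1113] rot [0.442 1.561 0.203] F [7.3 4.8 0.6] gap 0.0151 q [ 0.35  0.51 -0.41  1.47  0.21  1.19 -0.33]
jaw -13.7 mom [ 0.42 -1.4   0.07]
```

View pics/w12.png

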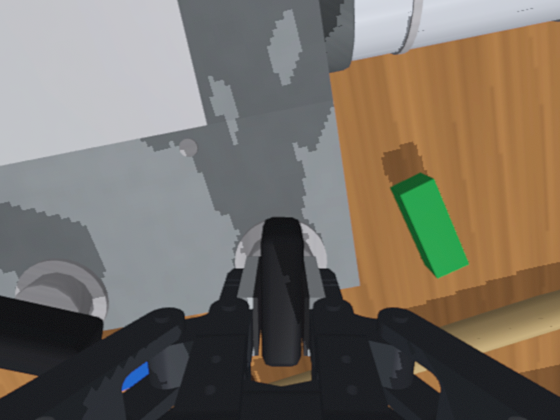

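{"fn": "arm_command", "kwargs": {"moves": [{"gripper": 8, "linear": [1, 1, 0], "turn": -0.11}, {"gripper": 8, "linear": [0, 0, 0], "turn": -0.11}, {"gripper": 8, "linear": [0, 0, 0], "turn": -0.11}, {"gripper": 8, "linear": [0, 0, 0], "turn": -0.11}, {"gripper": 8, "linear": [0, 0, 0], "turn": -0.11}, {"gripper": 8, "linear": [0, 0, 0], "turn": -0.11}, {"gripper": 8, "linear": [0, 0, 0], "turn": -0.11}, {"gripper": 8, "linear": [0, 0, 0], "turn": -0.11}]}}

```text
time: 24.73
tcp_pos: [0.6914, -0.0609, 0.1113]
tcp_rot: [1.068, 1.561, -0.053]
force: [9.1, -1.4, -0.6]
finger_gap: 0.0152
```

```bash
python3 - <<'E'
from h import *
st(); jaw()
E
```

```text
t 24.73 tcp [ 0.6914 -0.0609  0.1113] rot [ 1.068  1.561 -0.053] F [ 9.1 -1.4 -0.6] gap 0.0152 q [ 0.23  0.49 -0.25  1.47  0.13  1.18 -1.16]
jaw -64.2 mom [-0.14 -1.56  0.07]
```

{"fn": "arm_command", "kwargs": {"moves": [{"gripper": 8, "linear": [0, 0, 0], "turn": -0.06}, {"gripper": 8, "linear": [0, 0, 0], "turn": -0.06}, {"gripper": 8, "linear": [0, 0, 0], "turn": -0.06}, {"gripper": 8, "linear": [0, 0, 0], "turn": -0.06}, {"gripper": 8, "linear": [0, 0, 0], "turn": 0}, {"gripper": 8, "linear": [0, 0, 0], "turn": 0}, {"gripper": 8, "linear": [0, 0, 0], "turn": 0}, {"gripper": 8, "linear": [0, 0, 0], "turn": 0}]}}

```text
time: 25.4
tcp_pos: [0.6915, -0.0613, 0.1114]
tcp_rot: [1.13, 1.56, -0.222]
force: [7.4, -2.4, 0.4]
finger_gap: 0.0153
```

```bash
python3 - <<'E'
from h import *
st(); jaw();snap("wrist","w13")
E
```

```text
t 25.4 tcp [ 0.6915 -0.0613  0.1114] rot [ 1.13   1.56  -0.222] F [ 7.4 -2.4  0.4] gap 0.0153 q [ 0.2   0.49 -0.21  1.47  0.11  1.18 -1.37]
jaw -77.4 mom [-0.45 -1.5   1.42]
```

View pics/w13.png

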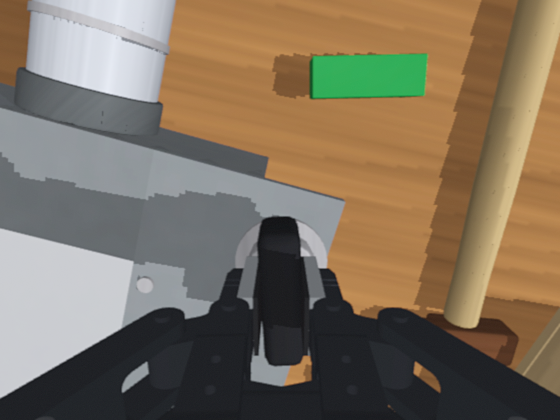

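{"fn": "arm_command", "kwargs": {"moves": [{"gripper": 50, "linear": [0, 0, 0], "turn": 0.03}, {"gripper": 50, "linear": [0, 0, 0], "turn": 0}, {"gripper": 50, "linear": [0, 0, 0], "turn": 0}, {"gripper": 50, "linear": [0, 0, 15], "turn": 0}, {"gripper": 50, "linear": [0, 0, 30], "turn": 0}, {"gripper": 50, "linear": [0, 0, 35], "turn": 0.11}, {"gripper": 50, "linear": [0, 0, 30], "turn": 0.12}, {"gripper": 50, "linear": [0, 0, 10], "turn": 0.12}]}}

```text
time: 26.12
tcp_pos: [0.6893, -0.0607, 0.235]
tcp_rot: [0.881, 1.563, -0.09]
force: [0.8, 0.7, 0.3]
finger_gap: 0.05
```

{"fn": "arm_command", "kwargs": {"moves": [{"gripper": 50, "linear": [-8, 0, 0], "turn": 0.12}, {"gripper": 50, "linear": [-8, 1, 0], "turn": 0.12}, {"gripper": 50, "linear": [-8, 0, 0], "turn": 0.12}, {"gripper": 50, "linear": [-8, 1, 0], "turn": 0.12}, {"gripper": 50, "linear": [-8, 0, 0], "turn": 0.12}, {"gripper": 50, "linear": [-8, 1, 0], "turn": 0.12}, {"gripper": 50, "linear": [-8, 0, 0], "turn": 0.12}, {"gripper": 50, "linear": [-8, 1, 0], "turn": 0.12}]}}

```text
time: 26.78
tcp_pos: [0.6226, -0.057, 0.2288]
tcp_rot: [-2.279, 1.57, -2.29]
force: [-0.1, -0.8, 0.3]
finger_gap: 0.05
```

{"fn": "arm_command", "kwargs": {"moves": [{"gripper": 50, "linear": [-8, 0, 0], "turn": 0.12}, {"gripper": 50, "linear": [-8, 1, 0], "turn": 0.12}, {"gripper": 50, "linear": [-8, 0, 0], "turn": 0.12}, {"gripper": 50, "linear": [-8, 1, 0], "turn": 0.12}, {"gripper": 50, "linear": [-8, 0, 0], "turn": 0.12}, {"gripper": 50, "linear": [-8, 1, 0], "turn": 0.12}, {"gripper": 50, "linear": [0, 0, 0], "turn": 0.12}, {"gripper": 50, "linear": [0, 0, 0], "turn": 0.12}]}}

```text
time: 27.45
tcp_pos: [0.5747, -0.0539, 0.2291]
tcp_rot: [-2.341, 1.57, -1.391]
force: [-0.6, -0.8, -0.8]
finger_gap: 0.0501
```

{"fn": "arm_command", "kwargs": {"moves": [{"gripper": 50, "linear": [0, 0, 0], "turn": 0.12}, {"gripper": 50, "linear": [0, 0, 0], "turn": 0}, {"gripper": 50, "linear": [0, 0, 0], "turn": 0}, {"gripper": 50, "linear": [0, 0, 0], "turn": 0}, {"gripper": 50, "linear": [0, 0, 0], "turn": 0}, {"gripper": 50, "linear": [0, 0, 0], "turn": 0}, {"gripper": 50, "linear": [0, 0, 0], "turn": 0}, {"gripper": 50, "linear": [0, 0, 0], "turn": 0}]}}

```text
time: 28.12
tcp_pos: [0.5752, -0.0538, 0.2288]
tcp_rot: [-0.401, 1.571, 0.662]
force: [0.5, 0.5, -0.0]
finger_gap: 0.05
```

```bash
python3 - <<'E'
from h import *
st(); jaw();snap("wrist","w14")
E
```

```text
t 28.12 tcp [ 0.5752 -0.0538  0.2288] rot [-0.401  1.571  0.662] F [ 0.5  0.5 -0. ] gap 0.05 q [ 0.53  0.21 -0.55  1.62  0.11  1.34  1.02]
jaw 60.9 mom [-0.01  0.04  0.  ]
```

View pics/w14.png

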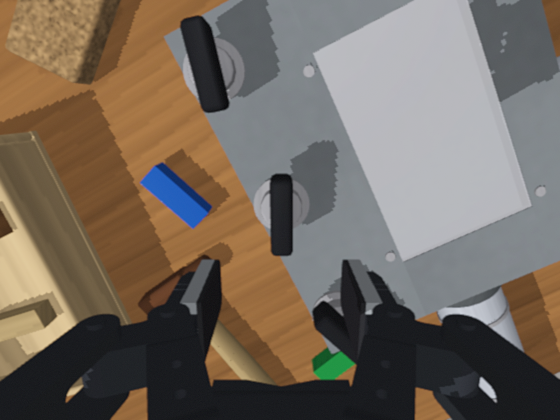

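```bash
python3 - <<'E'
from h import *
for n,(a,b) in dict(b2=((281,174),(282,255)),b1=((191,17),(215,110))).items():
    A=at("w14",*a,.131);B=at("w14",*b,.131);d=B-A;print(n,((A+B)/2).round(4),np.degrees(np.arctan2(d[1],d[0])).round(1),np.linalg.norm(d).round(3))
E
```

```text
b2 [ 0.5775 -0.0551  0.131 ] -28.3 0.058
b1 [ 0.4701 -0.0502  0.131 ] -16.7 0.054
```

{"fn": "arm_command", "kwargs": {"moves": [{"gripper": 50, "linear": [3, -1, -20], "turn": 0}, {"gripper": 50, "linear": [0, 0, -35], "turn": 0}, {"gripper": 50, "linear": [0, 0, -30], "turn": 0}, {"gripper": 50, "linear": [0, 0, -20], "turn": 0}, {"gripper": 50, "linear": [0, 0, -12], "turn": 0}, {"gripper": 50, "linear": [0, 0, 0], "turn": 0}, {"gripper": 50, "linear": [0, 0, 0], "turn": 0}, {"gripper": 8, "linear": [0, 0, 0], "turn": 0}]}}

```text
time: 28.83
tcp_pos: [0.5795, -0.0548, 0.1136]
tcp_rot: [-1.131, 1.568, -0.067]
force: [0.2, -0.2, -1.3]
finger_gap: 0.0391
```

{"fn": "arm_command", "kwargs": {"moves": [{"gripper": 8, "linear": [0, 0, 0], "turn": 0}, {"gripper": 8, "linear": [0, 0, 0], "turn": 0}, {"gripper": 8, "linear": [0, 0, 0], "turn": 0}, {"gripper": 8, "linear": [0, 0, 0], "turn": 0}, {"gripper": 8, "linear": [0, 0, 0], "turn": 0}, {"gripper": 8, "linear": [0, 0, 0], "turn": 0}, {"gripper": 8, "linear": [0, 0, 0], "turn": -0.05}, {"gripper": 8, "linear": [0, 0, 0], "turn": -0.1}]}}

```text
time: 29.5
tcp_pos: [0.5792, -0.0554, 0.1137]
tcp_rot: [-1.264, 1.568, -0.353]
force: [-1.7, -1.4, 5.1]
finger_gap: 0.0149
```

```bash
python3 - <<'E'
from h import *
st(); jaw()
E
```

```text
t 29.5 tcp [ 0.5792 -0.0554  0.1137] rot [-1.264  1.568 -0.353] F [-1.7 -1.4  5.1] gap 0.0149 q [ 0.49  0.3  -0.52  1.75  0.17  1.12  0.83]
jaw 52.2 mom [-0.14  0.28  0.05]
```

{"fn": "arm_command", "kwargs": {"moves": [{"gripper": 8, "linear": [0, 0, 0], "turn": -0.11}, {"gripper": 8, "linear": [0, 0, 0], "turn": -0.11}, {"gripper": 8, "linear": [0, 0, 0], "turn": -0.11}, {"gripper": 8, "linear": [0, 0, 0], "turn": -0.11}, {"gripper": 8, "linear": [0, 0, 0], "turn": -0.11}, {"gripper": 8, "linear": [0, 0, 0], "turn": -0.11}, {"gripper": 8, "linear": [0, 0, 0], "turn": -0.11}, {"gripper": 8, "linear": [0, 0, 0], "turn": -0.11}]}}

```text
time: 30.17
tcp_pos: [0.5799, -0.055, 0.1137]
tcp_rot: [-0.189, 1.566, -0.16]
force: [1.0, -1.0, 3.9]
finger_gap: 0.0152
```

{"fn": "arm_command", "kwargs": {"moves": [{"gripper": 8, "linear": [0, 0, 0], "turn": -0.11}, {"gripper": 8, "linear": [0, 0, 0], "turn": -0.11}, {"gripper": 8, "linear": [0, 0, 0], "turn": -0.11}, {"gripper": 8, "linear": [0, 0, 0], "turn": -0.11}, {"gripper": 8, "linear": [0, 0, 0], "turn": -0.11}, {"gripper": 8, "linear": [0, 0, 0], "turn": -0.11}, {"gripper": 8, "linear": [0, 0, 0], "turn": -0.11}, {"gripper": 8, "linear": [0, 0, 0], "turn": -0.11}]}}

```text
time: 30.83
tcp_pos: [0.5807, -0.0554, 0.1137]
tcp_rot: [0.669, 1.565, -0.183]
force: [2.5, -2.1, 1.6]
finger_gap: 0.0155
```

```bash
python3 - <<'E'
from h import *
st(); jaw()
E
```

```text
t 30.83 tcp [ 0.5807 -0.0554  0.1137] rot [ 0.669  1.565 -0.183] F [ 2.5 -2.1  1.6] gap 0.0155 q [ 0.29  0.28 -0.28  1.76  0.08  1.11 -0.87]
jaw -48.8 mom [-0.34 -0.59  0.07]
```

{"fn": "arm_command", "kwargs": {"moves": [{"gripper": 8, "linear": [0, 0, 0], "turn": -0.11}, {"gripper": 8, "linear": [0, 0, 0], "turn": -0.1}, {"gripper": 8, "linear": [0, 0, 0], "turn": -0.1}, {"gripper": 8, "linear": [0, 0, 0], "turn": -0.08}, {"gripper": 8, "linear": [0, 0, 0], "turn": -0.06}, {"gripper": 8, "linear": [0, 0, 0], "turn": -0.06}, {"gripper": 8, "linear": [0, 0, 0], "turn": 0}, {"gripper": 8, "linear": [0, 0, 0], "turn": 0}]}}

```text
time: 31.5
tcp_pos: [0.5808, -0.0558, 0.1138]
tcp_rot: [0.949, 1.564, -0.402]
force: [4.4, -4.1, 3.4]
finger_gap: 0.0151
```

```bash
python3 - <<'E'
from h import *
st(); jaw()
E
```

```text
t 31.5 tcp [ 0.5808 -0.0558  0.1138] rot [ 0.949  1.564 -0.402] F [ 4.4 -4.1  3.4] gap 0.0151 q [ 0.23  0.27 -0.21  1.76  0.07  1.11 -1.35]
jaw -77.4 mom [-0.78 -0.81  1.38]
```

{"fn": "arm_command", "kwargs": {"moves": [{"gripper": 50, "linear": [0, 0, 0], "turn": 0.03}, {"gripper": 50, "linear": [0, 0, 0], "turn": 0}, {"gripper": 50, "linear": [0, 0, 0], "turn": 0}, {"gripper": 50, "linear": [0, 0, 15], "turn": 0}, {"gripper": 50, "linear": [0, 0, 30], "turn": 0}, {"gripper": 50, "linear": [0, 0, 35], "turn": 0.11}, {"gripper": 50, "linear": [0, 0, 30], "turn": 0.12}, {"gripper": 50, "linear": [0, 0, 10], "turn": 0.12}]}}

```text
time: 32.17
tcp_pos: [0.58, -0.0546, 0.237]
tcp_rot: [0.926, 1.564, -0.044]
force: [1.0, -0.6, 0.4]
finger_gap: 0.0497
```

{"fn": "arm_command", "kwargs": {"moves": [{"gripper": 50, "linear": [-8, 0, 0], "turn": 0.12}, {"gripper": 50, "linear": [-8, 1, 0], "turn": 0.12}, {"gripper": 50, "linear": [-8, 0, 0], "turn": 0.12}, {"gripper": 50, "linear": [-8, 1, 0], "turn": 0.12}, {"gripper": 50, "linear": [-8, 0, 0], "turn": 0.12}, {"gripper": 50, "linear": [-8, 1, 0], "turn": 0.12}, {"gripper": 50, "linear": [-8, 0, 0], "turn": 0.12}, {"gripper": 50, "linear": [-8, 1, 0], "turn": 0.12}]}}

```text
time: 32.83
tcp_pos: [0.5132, -0.0507, 0.2314]
tcp_rot: [2.775, 1.569, 2.765]
force: [-0.6, -0.6, 0.4]
finger_gap: 0.0503
```

{"fn": "arm_command", "kwargs": {"moves": [{"gripper": 50, "linear": [-8, 0, 0], "turn": 0.12}, {"gripper": 50, "linear": [-8, 1, 0], "turn": 0.12}, {"gripper": 50, "linear": [-8, 0, 0], "turn": 0.12}, {"gripper": 50, "linear": [-8, 1, 0], "turn": 0.12}, {"gripper": 50, "linear": [-8, 0, 0], "turn": 0.12}, {"gripper": 50, "linear": [-6, 1, 0], "turn": 0.12}, {"gripper": 50, "linear": [0, 0, 0], "turn": 0.12}, {"gripper": 50, "linear": [0, 0, 0], "turn": 0.12}]}}

```text
time: 33.5
tcp_pos: [0.4674, -0.0476, 0.2316]
tcp_rot: [1.755, 1.57, 2.704]
force: [-0.3, 0.0, 0.0]
finger_gap: 0.05
```

{"fn": "arm_command", "kwargs": {"moves": [{"gripper": 50, "linear": [0, 0, 0], "turn": 0.12}, {"gripper": 50, "linear": [0, 0, 0], "turn": 0.12}, {"gripper": 50, "linear": [0, 0, 0], "turn": 0.06}, {"gripper": 50, "linear": [0, 0, 0], "turn": 0}, {"gripper": 50, "linear": [0, 0, 0], "turn": 0}, {"gripper": 50, "linear": [0, 0, 0], "turn": 0}, {"gripper": 50, "linear": [0, 0, 0], "turn": 0}, {"gripper": 50, "linear": [0, 0, 0], "turn": 0}]}}

```text
time: 34.17
tcp_pos: [0.4681, -0.0479, 0.2318]
tcp_rot: [0.972, 1.571, 2.215]
force: [-0.3, -0.0, -0.2]
finger_gap: 0.0503
```

```bash
python3 - <<'E'
from h import *
st(); jaw();snap("wrist","w15")
E
```

```text
t 34.17 tcp [ 0.4681 -0.0479  0.2318] rot [0.972 1.571 2.215] F [-0.3 -0.  -0.2] gap 0.0503 q [ 0.35 -0.05 -0.29  1.87 -0.02  1.32  1.3 ]
jaw 71.2 mom [-0.04 -0.    0.01]
```

View pics/w15.png

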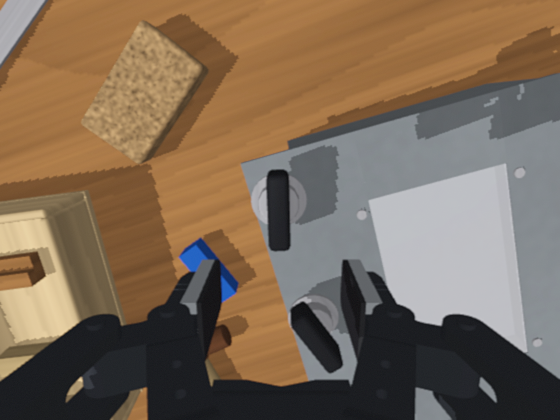

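{"fn": "arm_command", "kwargs": {"moves": [{"gripper": 50, "linear": [2, -2, -20], "turn": 0}, {"gripper": 50, "linear": [0, 0, -35], "turn": 0}, {"gripper": 50, "linear": [0, 0, -30], "turn": 0}, {"gripper": 50, "linear": [0, 0, -20], "turn": 0}, {"gripper": 50, "linear": [0, 0, -13], "turn": 0}, {"gripper": 50, "linear": [0, 0, 0], "turn": 0}, {"gripper": 50, "linear": [0, 0, 0], "turn": 0}, {"gripper": 8, "linear": [0, 0, 0], "turn": 0}]}}

```text
time: 34.88
tcp_pos: [0.4711, -0.0499, 0.1149]
tcp_rot: [-1.278, 1.569, -0.034]
force: [0.1, 0.2, 0.8]
finger_gap: 0.0389
```

{"fn": "arm_command", "kwargs": {"moves": [{"gripper": 8, "linear": [0, 0, 0], "turn": 0}, {"gripper": 8, "linear": [0, 0, 0], "turn": 0}, {"gripper": 8, "linear": [0, 0, 0], "turn": 0}, {"gripper": 8, "linear": [0, 0, 0], "turn": 0}, {"gripper": 8, "linear": [0, 0, 0], "turn": 0}, {"gripper": 8, "linear": [0, 0, 0], "turn": 0}, {"gripper": 8, "linear": [0, 0, 0], "turn": -0.05}, {"gripper": 8, "linear": [0, 0, 0], "turn": -0.1}]}}

```text
time: 35.55
tcp_pos: [0.471, -0.0507, 0.1154]
tcp_rot: [-1.662, 1.568, -0.571]
force: [-2.3, -1.5, 6.1]
finger_gap: 0.0151
```

```bash
python3 - <<'E'
from h import *
st(); jaw()
E
```

```text
t 35.55 tcp [ 0.471  -0.0507  0.1154] rot [-1.662  1.568 -0.571] F [-2.3 -1.5  6.1] gap 0.0151 q [ 0.34  0.05 -0.29  2.01  0.02  1.08  1.13]
jaw 62.5 mom [-0.43  0.38  0.01]
```

62.5° to -77° is 2.43 rad.

{"fn": "arm_command", "kwargs": {"moves": [{"gripper": 8, "linear": [0, 0, 0], "turn": -0.11}, {"gripper": 8, "linear": [0, 0, 0], "turn": -0.11}, {"gripper": 8, "linear": [0, 0, 0], "turn": -0.11}, {"gripper": 8, "linear": [0, 0, 0], "turn": -0.11}, {"gripper": 8, "linear": [0, 0, 0], "turn": -0.11}, {"gripper": 8, "linear": [0, 0, 0], "turn": -0.11}, {"gripper": 8, "linear": [0, 0, 0], "turn": -0.11}, {"gripper": 8, "linear": [0, 0, 0], "turn": -0.11}]}}

```text
time: 36.22
tcp_pos: [0.4704, -0.0512, 0.1153]
tcp_rot: [-1.406, 1.569, -1.198]
force: [-3.3, -3.0, 7.1]
finger_gap: 0.0149
```

{"fn": "arm_command", "kwargs": {"moves": [{"gripper": 8, "linear": [0, 0, 0], "turn": -0.11}, {"gripper": 8, "linear": [0, 0, 0], "turn": -0.11}, {"gripper": 8, "linear": [0, 0, 0], "turn": -0.11}, {"gripper": 8, "linear": [0, 0, 0], "turn": -0.11}, {"gripper": 8, "linear": [0, 0, 0], "turn": -0.11}, {"gripper": 8, "linear": [0, 0, 0], "turn": -0.11}, {"gripper": 8, "linear": [0, 0, 0], "turn": -0.11}, {"gripper": 8, "linear": [0, 0, 0], "turn": -0.11}]}}

```text
time: 36.88
tcp_pos: [0.4697, -0.0511, 0.1153]
tcp_rot: [-1.343, 1.569, -2.015]
force: [-5.8, -1.8, 9.1]
finger_gap: 0.0149
```

```bash
python3 - <<'E'
from h import *
st(); jaw()
E
```

```text
t 36.88 tcp [ 0.4697 -0.0511  0.1153] rot [-1.343  1.569 -2.015] F [-5.8 -1.8  9.1] gap 0.0149 q [ 0.29  0.05 -0.24  2.01  0.02  1.08 -0.63]
jaw -38.5 mom [-0.52  1.27  0.05]
```

{"fn": "arm_command", "kwargs": {"moves": [{"gripper": 8, "linear": [0, 0, 0], "turn": -0.11}, {"gripper": 8, "linear": [0, 0, 0], "turn": -0.11}, {"gripper": 8, "linear": [0, 0, 0], "turn": -0.11}, {"gripper": 8, "linear": [0, 0, 0], "turn": -0.11}, {"gripper": 8, "linear": [0, 0, 0], "turn": -0.1}, {"gripper": 8, "linear": [0, 0, 0], "turn": -0.08}, {"gripper": 8, "linear": [0, 0, 0], "turn": 0}, {"gripper": 8, "linear": [0, 0, 0], "turn": 0}]}}

```text
time: 37.55
tcp_pos: [0.4693, -0.0507, 0.1153]
tcp_rot: [-1.222, 1.569, -2.509]
force: [-5.8, -1.5, 11.0]
finger_gap: 0.015
```

```bash
python3 - <<'E'
from h import *
st(); jaw()
E
```

```text
t 37.55 tcp [ 0.4693 -0.0507  0.1153] rot [-1.222  1.569 -2.509] F [-5.8 -1.5 11. ] gap 0.015 q [ 0.27  0.05 -0.23  2.01  0.01  1.08 -1.25]
jaw -73.7 mom [-0.37  1.49 -0.06]
```

{"fn": "arm_command", "kwargs": {"moves": [{"gripper": 8, "linear": [0, 0, 0], "turn": -0.05}, {"gripper": 8, "linear": [0, 0, 0], "turn": -0.05}, {"gripper": 8, "linear": [0, 0, 0], "turn": -0.05}, {"gripper": 8, "linear": [0, 0, 0], "turn": 0}, {"gripper": 8, "linear": [0, 0, 0], "turn": 0}, {"gripper": 8, "linear": [0, 0, 0], "turn": 0}, {"gripper": 8, "linear": [0, 0, 0], "turn": 0}, {"gripper": 8, "linear": [0, 0, 0], "turn": 0}]}}

```text
time: 38.22
tcp_pos: [0.4693, -0.0506, 0.1154]
tcp_rot: [-0.605, 1.566, -2.033]
force: [-7.2, -2.4, 11.4]
finger_gap: 0.0149
```

```bash
python3 - <<'E'
from h import *
st(); jaw()
E
```

```text
t 38.22 tcp [ 0.4693 -0.0506  0.1154] rot [-0.605  1.566 -2.033] F [-7.2 -2.4 11.4] gap 0.0149 q [ 0.27  0.05 -0.23  2.01  0.02  1.08 -1.39]
jaw -81.8 mom [-0.56  1.55  2.29]
```

{"fn": "arm_command", "kwargs": {"moves": [{"gripper": 50, "linear": [0, 0, 0], "turn": 0.05}, {"gripper": 50, "linear": [0, 0, 0], "turn": 0}, {"gripper": 50, "linear": [0, 0, 0], "turn": 0}, {"gripper": 50, "linear": [0, 0, 15], "turn": 0}, {"gripper": 50, "linear": [0, 0, 30], "turn": 0}, {"gripper": 50, "linear": [0, 0, 35], "turn": 0.11}, {"gripper": 50, "linear": [0, 0, 30], "turn": 0.12}, {"gripper": 50, "linear": [0, 0, 10], "turn": 0.12}]}}

```text
time: 38.88
tcp_pos: [0.4725, -0.05, 0.2388]
tcp_rot: [0.931, 1.563, -0.101]
force: [1.0, -0.6, 0.1]
finger_gap: 0.0505
```

{"fn": "arm_command", "kwargs": {"moves": [{"gripper": 50, "linear": [4, 20, 0], "turn": 0.12}, {"gripper": 50, "linear": [4, 30, 0], "turn": 0.12}, {"gripper": 50, "linear": [4, 30, 0], "turn": 0.12}, {"gripper": 50, "linear": [4, 30, 0], "turn": 0.12}, {"gripper": 50, "linear": [4, 30, 0], "turn": 0.12}, {"gripper": 50, "linear": [4, 30, 0], "turn": 0.12}, {"gripper": 50, "linear": [4, 30, 0], "turn": 0.12}, {"gripper": 50, "linear": [4, 20, 0], "turn": 0.12}]}}

```text
time: 39.55
tcp_pos: [0.5017, 0.1737, 0.2339]
tcp_rot: [1.581, 1.569, 1.513]
force: [0.4, 0.5, -0.2]
finger_gap: 0.0499
```

{"fn": "arm_command", "kwargs": {"moves": [{"gripper": 50, "linear": [0, 0, 0], "turn": 0.03}, {"gripper": 50, "linear": [0, 0, 0], "turn": 0}, {"gripper": 50, "linear": [0, 0, 0], "turn": 0}, {"gripper": 50, "linear": [0, 0, 0], "turn": 0}, {"gripper": 50, "linear": [0, 0, 0], "turn": 0}, {"gripper": 50, "linear": [0, 0, 0], "turn": 0}, {"gripper": 50, "linear": [0, 0, 0], "turn": 0}, {"gripper": 50, "linear": [0, 0, 0], "turn": 0}]}}

```text
time: 40.22
tcp_pos: [0.5023, 0.1697, 0.2339]
tcp_rot: [-0.389, 1.571, -0.436]
force: [-0.0, 0.7, 0.1]
finger_gap: 0.0498
```

```bash
python3 - <<'E'
from h import *
st(); jaw(); snap("wrist","w16"); snap("top","top6"); crop("top6",190,70,390,250,4,"top6c")
E
```

```text
t 40.22 tcp [0.5023 0.1697 0.2339] rot [-0.389  1.571 -0.436] F [-0.   0.7  0.1] gap 0.0498 q [ 0.04  0.09 -0.44  1.73  0.04  1.33 -0.45]
jaw -2.7 mom [ 0.    0.02 -0.05]
```

View pics/w16.png

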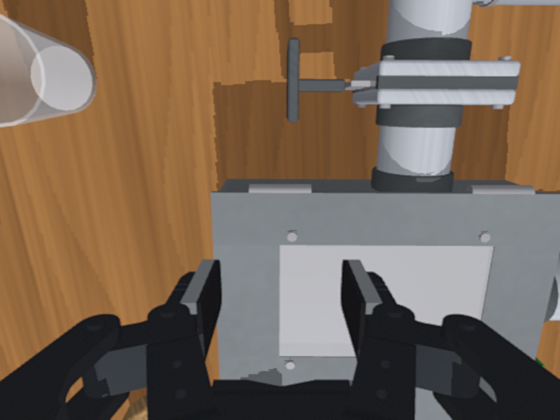

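View pics/top6c.png

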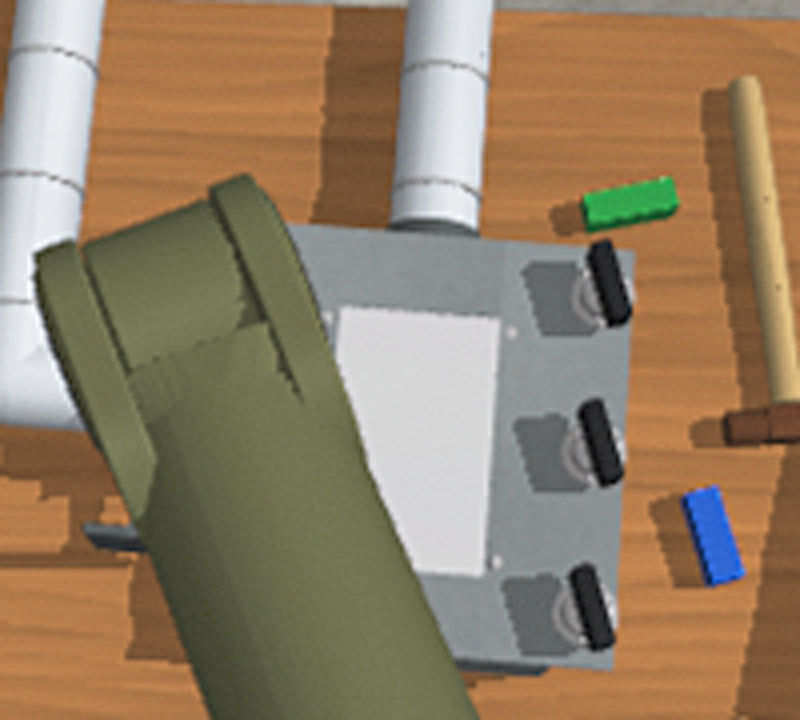

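All three bars are now parallel, which fits every bolt being home, and the cover is shut. The gate pull appears at (293,80) in the wrist view.

```bash
python3 - <<'E'
from h import *
crop("w16",240,20,400,140,4,"w16c")
A=at("w16",294,39,.105);B=at("w16",293,120,.105);print(A.round(4),B.round(4),((A+B)/2).round(4))
p=(.5857,.0595,-.051); print(t2w(p,(-.08,.19,.1)))
# trap pose check: cover corners at z .089 in wrist
print(at("top6",*cp(607,563),.13))
E
```

```text
[0.5162 0.2819 0.105 ] [0.5136 0.2286 0.105 ] [0.5149 0.2552 0.105 ]
[0.51548982 0.25333119 0.1       ]
[ 0.49753778 -0.06140167  0.13      ]
```

View pics/w16c.png

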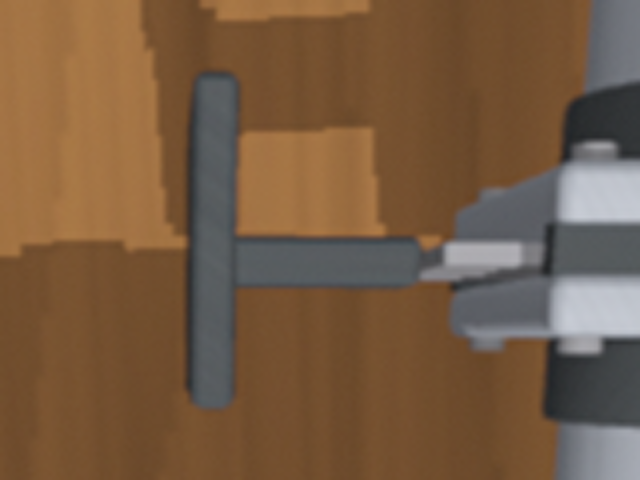

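{"fn": "arm_command", "kwargs": {"moves": [{"gripper": 36, "linear": [4, 28, 0], "turn": 0}, {"gripper": 36, "linear": [5, 32, 0], "turn": 0}, {"gripper": 36, "linear": [3.5, 25, -10], "turn": 0}, {"gripper": 36, "linear": [0, 0, -35], "turn": 0}, {"gripper": 36, "linear": [0, 0, -35], "turn": 0}, {"gripper": 36, "linear": [0, 0, 0], "turn": 0}, {"gripper": 36, "linear": [0, 0, 0], "turn": 0}, {"gripper": 36, "linear": [0, 0, 0], "turn": 0}]}}

```text
time: 40.98
tcp_pos: [0.5157, 0.2553, 0.1556]
tcp_rot: [0.468, 1.569, 0.422]
force: [1.1, -0.4, 0.1]
finger_gap: 0.036
```

```bash
python3 - <<'E'
from h import *
st(); jaw(); snap("wrist","w17")
E
```

```text
t 40.98 tcp [0.5157 0.2553 0.1556] rot [0.468 1.569 0.422] F [ 1.1 -0.4  0.1] gap 0.036 q [-0.08  0.25 -0.49  1.73  0.13  1.2  -0.65]
jaw -2.7 mom [ 0.08 -0.03 -0.03]
```

View pics/w17.png

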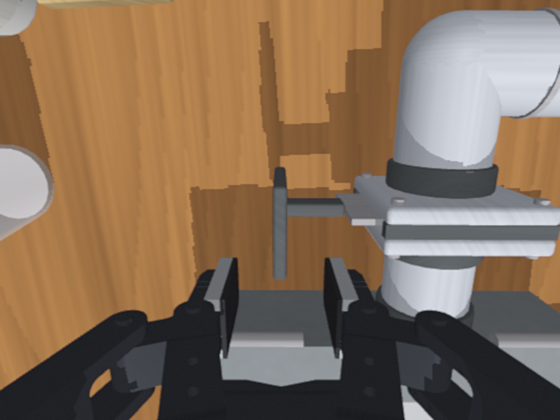

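Centred on the pull at (280,222). I'll descend and grip it.

{"fn": "arm_command", "kwargs": {"moves": [{"gripper": 36, "linear": [0, 0, -15], "turn": 0}, {"gripper": 36, "linear": [0, 0, -25], "turn": 0}, {"gripper": 36, "linear": [0, 0, -20], "turn": 0}, {"gripper": 36, "linear": [0, 0, -12], "turn": 0}, {"gripper": 36, "linear": [0, 0, 0], "turn": 0}, {"gripper": 36, "linear": [0, 0, 0], "turn": 0}, {"gripper": 2, "linear": [0, 0, 0], "turn": 0}, {"gripper": 2, "linear": [0, 0, 0], "turn": 0}]}}

```text
time: 41.7
tcp_pos: [0.516, 0.2557, 0.0838]
tcp_rot: [0.411, 1.568, 0.364]
force: [0.7, 0.3, 0.8]
finger_gap: 0.0125
```

{"fn": "arm_command", "kwargs": {"moves": [{"gripper": 2, "linear": [0, 0, 0], "turn": 0}, {"gripper": 2, "linear": [0, 0, 0], "turn": 0}, {"gripper": 2, "linear": [0, 0, 0], "turn": 0}, {"gripper": 2, "linear": [0, 0, 0], "turn": 0}, {"gripper": 2, "linear": [0, 0, 0], "turn": 0}, {"gripper": 2, "linear": [0, 0, 0], "turn": 0}, {"gripper": 2, "linear": [0, 0, 0], "turn": 0}, {"gripper": 2, "linear": [0, 0, 0], "turn": 0}]}}

```text
time: 42.37
tcp_pos: [0.5157, 0.2557, 0.0837]
tcp_rot: [0.427, 1.568, 0.381]
force: [-1.9, -1.2, 6.1]
finger_gap: 0.0069
```

```bash
python3 - <<'E'
from h import *
st(); jaw(); snap("wrist","w18")
E
```

```text
t 42.37 tcp [0.5157 0.2557 0.0837] rot [0.427 1.568 0.381] F [-1.9 -1.2  6.1] gap 0.0069 q [-0.09  0.32 -0.48  1.8   0.17  1.06 -0.68]
jaw -2.7 mom [-0.07  0.32 -0.19]
```

View pics/w18.png

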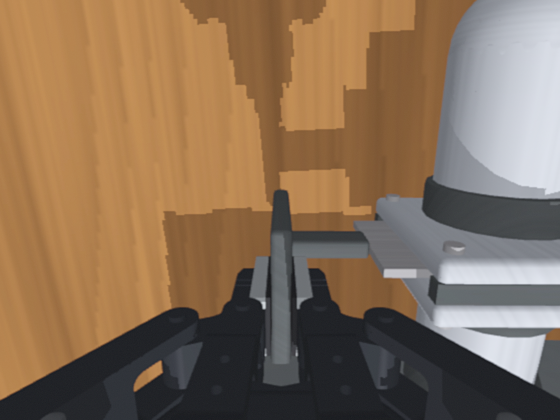

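{"fn": "arm_command", "kwargs": {"moves": [{"gripper": 2, "linear": [-6, 0.3, 0], "turn": 0}, {"gripper": 2, "linear": [-9, 0.5, 0], "turn": 0}, {"gripper": 2, "linear": [-9, 0.5, 0], "turn": 0}, {"gripper": 2, "linear": [-9, 0.5, 0], "turn": 0}, {"gripper": 2, "linear": [-9, 0.5, 0], "turn": 0}, {"gripper": 2, "linear": [-9, 0.5, 0], "turn": 0}, {"gripper": 2, "linear": [-6, 0.3, 0], "turn": 0}, {"gripper": 2, "linear": [0, 0, 0], "turn": 0}]}}

```text
time: 43.08
tcp_pos: [0.4579, 0.2587, 0.0837]
tcp_rot: [0.195, 1.568, 0.15]
force: [0.3, -0.5, 8.9]
finger_gap: 0.0071
```

{"fn": "arm_command", "kwargs": {"moves": [{"gripper": 2, "linear": [-3, 0.2, 0], "turn": 0}, {"gripper": 2, "linear": [-3, 0.2, 0], "turn": 0}, {"gripper": 2, "linear": [-3, 0.2, 0], "turn": 0}, {"gripper": 2, "linear": [-3, 0.1, 0], "turn": 0}, {"gripper": 2, "linear": [-2, 0.1, 0], "turn": 0}, {"gripper": 2, "linear": [0, 0, 0], "turn": 0}, {"gripper": 2, "linear": [0, 0, 0], "turn": 0}, {"gripper": 2, "linear": [0, 0, 0], "turn": 0}]}}

```text
time: 43.75
tcp_pos: [0.4451, 0.2594, 0.0836]
tcp_rot: [0.275, 1.567, 0.229]
force: [2.3, -0.6, 8.5]
finger_gap: 0.0071
```

```bash
python3 - <<'E'
from h import *
st(); jaw()
E
```

```text
t 43.75 tcp [0.4451 0.2594 0.0836] rot [0.275 1.567 0.229] F [ 2.3 -0.6  8.5] gap 0.0071 q [-0.1   0.2  -0.52  1.94  0.12  1.03 -0.72]
jaw -2.7 mom [-0.13 -0.36 -0.15]
```

{"fn": "arm_command", "kwargs": {"moves": [{"gripper": 2, "linear": [-1, 0, 0], "turn": 0}, {"gripper": 2, "linear": [-1, 0.1, 0], "turn": 0}, {"gripper": 2, "linear": [-1, 0, 0], "turn": 0}, {"gripper": 2, "linear": [-1, 0.1, 0], "turn": 0}, {"gripper": 2, "linear": [-1, 0, 0], "turn": 0}, {"gripper": 2, "linear": [0, 0, 0], "turn": 0}, {"gripper": 2, "linear": [0, 0, 0], "turn": 0}, {"gripper": 2, "linear": [0, 0, 0], "turn": 0}]}}

```text
time: 44.42
tcp_pos: [0.4441, 0.2595, 0.0837]
tcp_rot: [0.332, 1.559, 0.284]
force: [14.1, 1.7, -1.8]
finger_gap: 0.0071
```

```bash
python3 - <<'E'
from h import *
st(); jaw(); snap("wrist","w19")
E
```

```text
t 44.42 tcp [0.4441 0.2595 0.0837] rot [0.332 1.559 0.284] F [14.1  1.7 -1.8] gap 0.0071 q [-0.1   0.19 -0.52  1.95  0.12  1.02 -0.72]
jaw -2.7 mom [ 0.17 -2.53 -0.12]
```

View pics/w19.png

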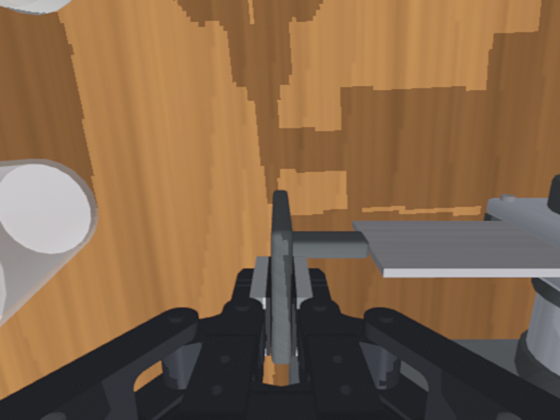

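{"fn": "arm_command", "kwargs": {"moves": [{"gripper": 30, "linear": [0, 0, 0], "turn": 0}, {"gripper": 30, "linear": [0, 0, 0], "turn": 0}, {"gripper": 30, "linear": [0, 0, 0], "turn": 0}, {"gripper": 30, "linear": [0, 0, 0], "turn": 0}, {"gripper": 30, "linear": [0, 0, 15], "turn": 0}, {"gripper": 30, "linear": [0, 0, 30], "turn": 0}, {"gripper": 30, "linear": [0, 0, 40], "turn": 0}, {"gripper": 30, "linear": [0, 0, 40], "turn": 0}]}}

```text
time: 45.13
tcp_pos: [0.437, 0.2589, 0.2071]
tcp_rot: [-2.711, 1.567, -2.756]
force: [1.1, 0.5, 0.6]
finger_gap: 0.0298
```

{"fn": "arm_command", "kwargs": {"moves": [{"gripper": 30, "linear": [0, 0, 38], "turn": 0}, {"gripper": 30, "linear": [0, -20, 38], "turn": 0}, {"gripper": 30, "linear": [0, -35, 10], "turn": 0}, {"gripper": 30, "linear": [0, -35, 0], "turn": 0}, {"gripper": 30, "linear": [0, -35, 0], "turn": 0}, {"gripper": 30, "linear": [0, -35, 0], "turn": 0}, {"gripper": 30, "linear": [0, -35, 0], "turn": 0}, {"gripper": 30, "linear": [0, -35, 0], "turn": 0}]}}

```text
time: 45.8
tcp_pos: [0.4377, 0.0285, 0.2915]
tcp_rot: [-2.925, 1.57, -2.97]
force: [0.7, 0.1, 0.3]
finger_gap: 0.0296
```

{"fn": "arm_command", "kwargs": {"moves": [{"gripper": 30, "linear": [0, -38, 0], "turn": 0}, {"gripper": 30, "linear": [0, -38, 0], "turn": 0}, {"gripper": 30, "linear": [0, -38, 0], "turn": 0}, {"gripper": 30, "linear": [0, -38, 0], "turn": 0}, {"gripper": 30, "linear": [0, -38, 0], "turn": 0}, {"gripper": 30, "linear": [0, -38, 0], "turn": 0}, {"gripper": 30, "linear": [0, -20, 0], "turn": 0}, {"gripper": 30, "linear": [0, 0, 0], "turn": 0}]}}

```text
time: 46.47
tcp_pos: [0.4369, -0.2233, 0.2909]
tcp_rot: [-2.551, 1.569, -2.605]
force: [-1.0, -0.2, -1.9]
finger_gap: 0.0295
```

```bash
python3 - <<'E'
from h import *
st(); snap("top","top7"); crop("top7",160,70,510,300,2.2,"top7c"); snap("scene","s10");crop("s10",110,90,350,270,3.3,"s10c");snap("wrist","w20")
E
```

```text
t 46.47 tcp [ 0.4369 -0.2233  0.2909] rot [-2.551  1.569 -2.605] F [-1.  -0.2 -1.9] gap 0.0295 q [ 0.37 -0.04  0.05  1.74  0.    1.44  0.36]
```

View pics/top7c.png

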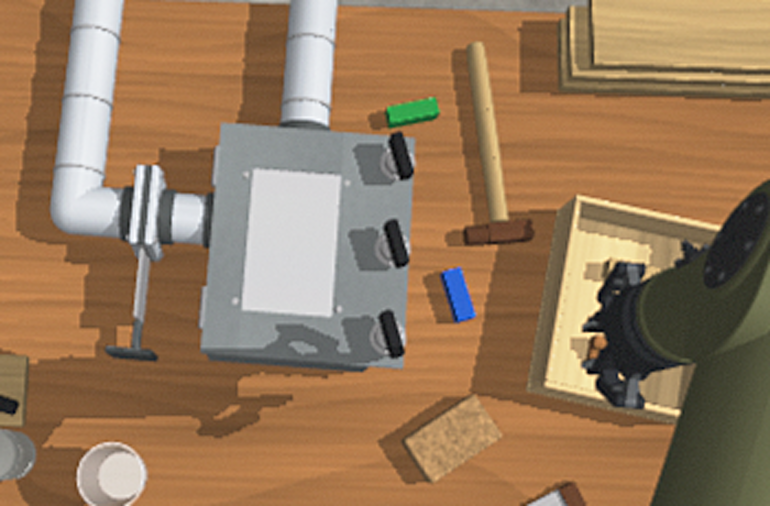

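View pics/s10c.png

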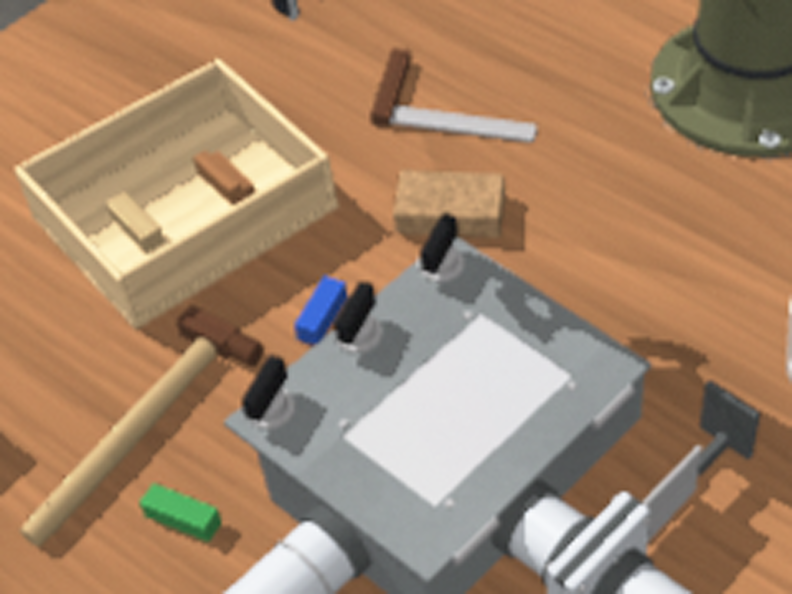

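View pics/w20.png

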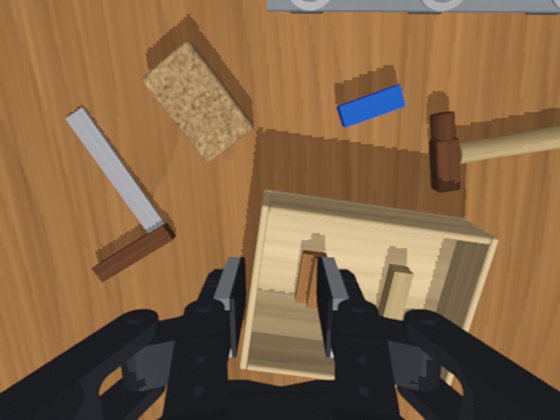

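```bash
python3 - <<'E'
from h import *
crop("top7",260,120,360,240,6,"top7d")
c=lambda u,v:cp(u,v,160,70,2.2)
print("pull",at("top7",*c(132,352),.105).round(4), "pull from s10", at("s10",*cp(732,403,110,90,3.3),.1).round(4))
E
```

```text
pull [0.4421 0.2526 0.105 ] pull from s10 [0.4457 0.2612 0.1   ]
```

View pics/top7d.png

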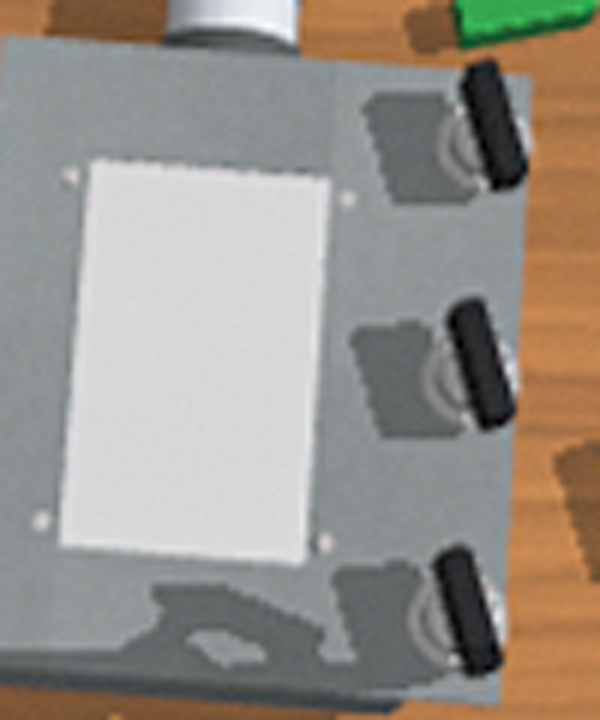

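```bash
python3 - <<'E'
from h import *
print(arm.finish_job()); st()
E
```

```text
the job is handed in; nothing more can be done
None
the job is handed in; nothing more can be done
```

The job is done in the order asked and handed in at about 47 s of the 210 s allowed; `finish_job` gave no verdict.

- **Offcuts:** only two were in the trap, the square pine one and the L-shaped dark one. Both now lie in the crate. I found no others, and the blue and green look-alikes were left alone.
- **Cover:** it is folded shut and looks flush in the last pictures. The final press to close it reached 45 N at the fingertips. I took the 40 N limit to cover only the arm and gripper body, so this is the one reading that could count against the run.
- **Bolts:** each was turned clockwise until it stopped turning, with the wrist moment jumping to 1.4–2.3 N m. Two bolts stopped at the same gripper angle. The one nearest the robot stopped 4° further on, under the highest moment. All three bars look parallel in the last top view.
- **Slide gate:** drawn about 72 mm only after bolting. At the end the pulling force rose to 14 N, against about 4 N of sliding friction, so it is at its end stop. The last pictures put the pull 70–73 mm from where it started.
- **Other things on the bench:** the ones in the last views look unmoved, and the robot is clear of everything. I did not measure their positions, and the glue bottle, brush, board and plane were not fully in those views.

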